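# Finish the crosswise slat stand and bolt it down

## Task

Finish the slat stand for the burn-in test: take the three notched slats from the sloping rack and lay the short one notches down across the two fixed bearers, parallel to the short slat already lying there and set so that the long slats' notches will fit over both; then lay the two long ones crosswise on top, each directly above one bearer, with every notch fully seated. When the tower is complete, push the hold-down bolt across over the top until its tip is fully home in the keeper, let go, and leave the other things on the bench alone.

Things in the scene. Friction and masses are not known exactly. Their poses are not given: they have to be found in the camera images.
- stand: Sizes in mm: fixed grey plate 170 (x) x 220 (y) x 12; origin: centre of its underside, on the bench; z up. Two fixed brown bearers 150 long, 24 wide run along its x at y = -38 and +38, tops 34 above the bench. Aluminium blocks of the bolt stand at x = 23 to 45: barrel at y = +70 to +94, keeper at y = -70 to -92, both 75 above the bench.
- layer1 (a point): Sizes in mm: middle of the stand, at the height of the first layer's seated undersides, 28 above the bench. That layer: two short slats along the stand's y, notches over the bearers, centred on y = 0, at x = -38 (already there, up to 5 off) and x = +38, 76 apart between centres.
- layer2 (a point): Sizes in mm: middle of the stand, at the height of the second layer's seated undersides, 38 above the bench. That layer: two long slats along the stand's x, notches over the first layer, centred on x = 0, at y = -38 and y = +38, above the bearers; their tops are then 54 above the bench. The bolt passes 3 above them.
- rack: Sizes in mm: fixed grey rack 260 (x) x 176 (y); origin: centre of its underside on the bench. Three ledges 66 wide at x = -85, 0, +85, sloping down to -x by 0.45 rad, centres 45 above the bench. One slat lies along y on each, notches down, kept from sliding by two pins (12 tall, 8 thick) 45 either side of the middle.
- slat_laid: Sizes in mm: brown notched slat, 124 long, 24 wide, 16 thick. Origin: centre of its underside; x along its length, z out of its plain top. Two notches across the underside, 27 long along x and 6 deep, centred at x = -38 and +38. Lies already seated on the stand in the first layer; loose.
- slat_short: Sizes in mm: brown notched slat, 124 long, 24 wide, 16 thick. Origin: centre of its underside; x along its length, z out of its plain top. Two notches across the underside, 27 long along x and 6 deep, centred at x = -38 and +38. Starts on one of the rack's ledges, tilted with it; weighs about 60 g.
- slat_long_a: Sizes in mm: brown notched slat, 150 long, 24 wide, 16 thick. Origin: centre of its underside; x along its length, z out of its plain top. Two notches across the underside, 27 long along x and 6 deep, centred at x = -38 and +38. Starts on one of the rack's ledges, tilted with it; weighs about 70 g.
- slat_long_b: Sizes in mm: brown notched slat, 150 long, 24 wide, 16 thick. Origin: centre of its underside; x along its length, z out of its plain top. Two notches across the underside, 27 long along x and 6 deep, centred at x = -38 and +38. Same as slat_long_a; the two are interchangeable.
- bolt (a joint): travel of the hold-down bolt in m, along the stand's -y: 0 drawn back (it starts within 0.022 of that, tip inside the barrel), 0.180 at its end stop, fully home with the tip 18 mm inside the keeper. Stiff: about 3 N of friction, stays where left.
- bolt_tip (a point): Sizes in mm: centre of the round steel bolt's tip (10 thick), 62 above the bench.
- bolt_knob (a point): Sizes in mm: top of the upright steel pin (14 thick, 48 tall, its top 102 above the bench) at the bolt's rear end, 194 behind the tip; push it in the stand's -y direction from behind. At full travel the pin's near side still stands about 5 clear of the barrel block.
- keeper_mouth (a point): Sizes in mm: centre of the keeper's opening (13 x 13), on the face that looks at the tower.
- multimeter: Sizes in mm: handheld meter, grey, 150 x 75 x 40, lying flat. Bystander, leave alone.
- spool: Sizes in mm: metal solder spool, 56 across, 38 high. Bystander, leave alone.
- offcut: Sizes in mm: plain un-notched offcut bar, 110 x 24 x 16, not part of the stand. Bystander, leave alone.
- screwdriver: Sizes in mm: black-handled screwdriver, lying. Bystander, leave alone.
- heatsink: Sizes in mm: finned aluminium heat sink, 60 x 50 x 30. Bystander, leave alone.
- flux_jar: Sizes in mm: amber glass jar, 48 across, 55 high. Bystander, leave alone.
- mug: Sizes in mm: white mug, 80 across, 90 high. Bystander, leave alone.
Mind the look-alikes: they are no part of the job. What is shaped like the slat_long_a but purple or white is not meant.

How it is judged:
By the outcome, as a careful person would: the job done as asked, in the order asked, and still so for the second after the job is handed in, with the robot touching nothing.
It also fails if it takes over 72 s, if anything falls off the work surface, if the arm or the gripper's body presses on something with over 40 N, if the wrist force passes 120 N, or if a joint passes its speed limit or range.

## Robot

A 6-joint arm with a two-finger parallel gripper is mounted at the origin on the work surface. World frame = base frame: x ahead of the robot, y to its left, z up, the work surface at z = 0. Lengths are in m, angles in rad, forces in N, time in s.
With the tool pointing down it reaches from about 0.35 to 0.85 m from the base axis. Payload 8.1 kg.
Tool frame: the origin (TCP) lies midway between the tips of the shut fingers; the grasp point (between the pads) lies 19 mm behind it (robot.tcp_to_grasp is the distance from the TCP to the grasp point, in m); z points along the fingers, y is the direction in which the jaws open and shut (so a half turn about z gives the same grasp; the last joint's range is limited). The gripper opens to 93 mm and grips with 3 to 60 N. Pads are 15 mm wide; open, the fingers measure 128 mm over their backs; the gripper's body (75 mm by 188 mm) begins 65 mm behind the grasp point.
Start: joints at [-1.344, 0.13, 1.488, -0, 1.523, -0.085], TCP at [0.184, -0.571, 0.219] pointing down, gripper open.
Joint ranges: [-2.96, 2.96], [-0.89, 2.26], [0.02, 2.5], [-1.34, 4.48], [0, 2.73], [-2.66, 2.66]. Speed limits (rad/s): [2.39, 2.39, 2.79, 3.14, 3.14, 3.14].

## Interface

Orientations are given as a rotation vector (axis times angle).
In Python, from plant import robot gives the robot as it stands.
- The arm moves only by the tool send_rows, never from a script. Its argument "series" is a list of rows, each an object of numbers: "wx", "wy", "wz": the turn, a rotation vector about the world's x, y, z in rad; "dx", "dy", "dz": the shift along the world's x, y, z in cm; "fingers": the closure in counts, from 0 (fully open) to 255 (shut). In form: [{"wx": .., "wy": .., "wz": .., "dx": .., "dy": .., "dz": .., "fingers": ..}, ...]. A call has 1 to 20 rows; each row shifts and turns the pose as measured when the row begins; what a row does not reach is not made up. A row lasts 1/12 s, in which the tool goes at most 41.7 mm and 7.16 degrees, less where a joint would pass 70% of its speed; a pose out of reach is approached as far as the arm can. A call is refused whole if a number of a shift passes 4.17 or a number of a turn 0.125, either way. A call with a gripper value outside its range is refused whole. The fingers move at their own pace and stop on an object; "newtons" is the grip in N (left out, the last holds). Time passes only in rows, so rows that do not move let the fingers close. It gives the time, the measured TCP pose, the force and the opening at its end, in the units of the state.
- robot.read_state(): the state, without advancing time (a new reading comes with each control period).
- robot.read_camera(name): name is "side" or "top"; returns the picture (420x560x3 uint8, red, green, blue); there is no depth.
- robot.camera_info(name): a dict with "intrinsics" (3x3 intrinsics, pixels), "extrinsics" (4x4, takes a point from world to camera coordinates). Camera axes: x right, y up, looking along -z (the intrinsics and any distortion apply to the point x, -y, -z); pixel columns grow to the right and rows downward; lengths in m; the calibration is good to about 2 mm. A picture is of the moment at which its call begins. camera_info takes no time and is no camera call.
- robot.close_job(): hands the job in, once; it reports no verdict.
The state is a dict: "t": time; "q": joint angles; "dq": joint speeds; "joint_torque": joint torques, N m; "tool_pos": TCP position; "orientation": TCP orientation; "force": force on the tool from outside, world axes, zero at the start; "wrist_torque": the same for the moment, N m; "opening": finger opening in m.
Only numpy, scipy, OpenCV 4.12 (cv2) and the standard library are available. Lean on these libraries where they do the work, as an engineer would, in place of code of your own. Each camera call takes 0.05 s, during which the arm holds its last target.

## Working session

There is one attempt and no reset: what is moved stays moved. The work goes in short steps, Python scripts to look and compute and a tool call to move; the robot and the scene stay as the last step left them, time stands still between calls to the robot, and variables do not carry over. Pictures are saved under pics/ and viewed, and the job is handed in when it is done.

Besides the shell and the picture viewer there is one more tool, called as name(argument=value, ...), one argument or row to a line, values as JSON. send_rows: Moves the arm, as the interface text tells. Its arguments: {"type":"object","properties":{"series":{"type":"array","items":{"type":"object","properties":{"wx":{"type":"number"},"wy":{"type":"number"},"wz":{"type":"number"},"dx":{"type":"number"},"dy":{"type":"number"},"dz":{"type":"number"},"fingers":{"type":"number"}}}},"newtons":{"type":"number"}},"required":["series"]}

```bash
ls; mkdir -p pics
python3 - <<'E'
from plant import robot
import cv2,numpy as np
np.set_printoptions(precision=4,suppress=True)
for n in("side","top"):
    im=robot.read_camera(n); cv2.imwrite(f"pics/{n}0.png",im[:,:,::-1])
    c=robot.camera_info(n); print(n,{k:np.array(v) if not isinstance(v,str) else v for k,v in c.items()})
print(robot.read_state())
E
```

```text
pics
side {'intrinsics': array([[432.7971,   0.    , 282.2262],
       [  0.    , 432.7971, 211.8899],
       [  0.    ,   0.    ,   1.    ]]), 'extrinsics': array([[-0.9606, -0.278 , -0.0067,  0.5008],
       [ 0.2026, -0.7163,  0.6677, -0.1607],
       [-0.1904,  0.64  ,  0.7444, -1.4007],
       [ 0.    ,  0.    ,  0.    ,  1.    ]])}
top {'intrinsics': array([[491.6514,   0.    , 275.6472],
       [  0.    , 491.6514, 202.4802],
       [  0.    ,   0.    ,   1.    ]]), 'extrinsics': array([[ 0.0252, -0.9996,  0.0104, -0.0224],
       [ 0.9838,  0.0266,  0.1771, -0.5343],
       [-0.1773,  0.0057,  0.9841, -1.5521],
       [ 0.    ,  0.    ,  0.    ,  1.    ]])}
{'t': 0.1, 'q': array([-1.3444,  0.1311,  1.4892, -0.    ,  1.523 , -0.0854]), 'dq': array([-0.0011, -0.0022, -0.0015, -0.0009,  0.0002,  0.0015]), 'joint_torque': array([  0.0012, -56.1342, -49.3097,   0.0771,   0.0292,  -0.0001]), 'tool_pos': array([ 0.184 , -0.5705,  0.2177]), 'orientation': array([-3.1018, -0.4875,  0.0002]), 'force': array([-0.321 ,  0.0877, -0.1862]), 'wrist_torque': array([0.0327, 0.0012, 0.0371]), 'opening': 0.09288987793154113}
```

View pics/side0.png

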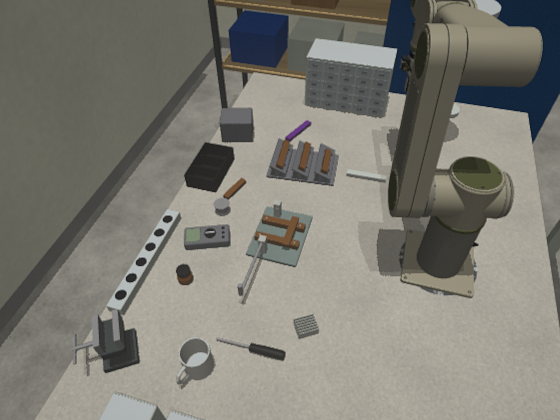

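View pics/top0.png

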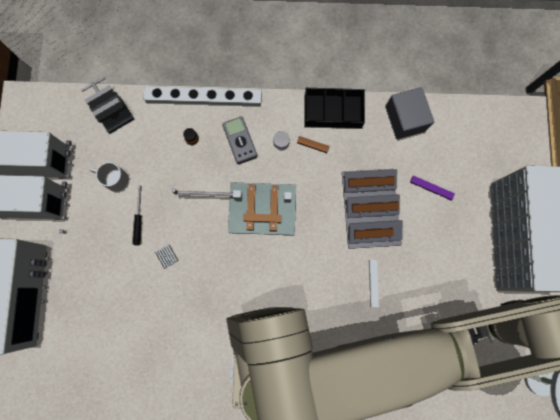

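The top view shows the stand around (263,208) and the rack around (373,207) with three brown slats at (372,182), (375,207) and (374,233). The look-alikes are purple (432,188), white (374,283) and the brown offcut (313,144).

Run:
```python
import cv2,numpy as np
t=cv2.imread("pics/top0.png"); s=cv2.imread("pics/side0.png")
def crop(im,x0,y0,w,h,k,n):
    cv2.imwrite(n,cv2.resize(im[y0:y0+h,x0:x0+w],None,fx=k,fy=k,interpolation=cv2.INTER_CUBIC))
crop(t,165,170,140,75,5.7,"pics/c1.png")
crop(t,335,160,80,60*80//60+10,6,"pics/c2.png")
crop(s,230,120,120,150,4,"pics/c3.png")
```

```text
(no output)
```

View pics/c1.png

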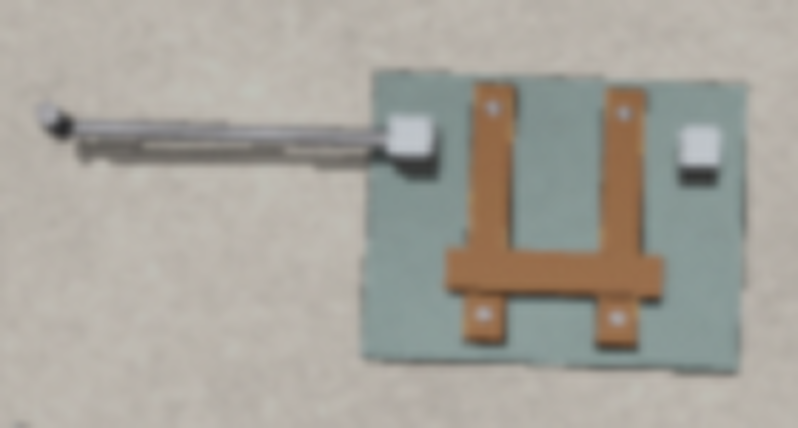

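View pics/c2.png

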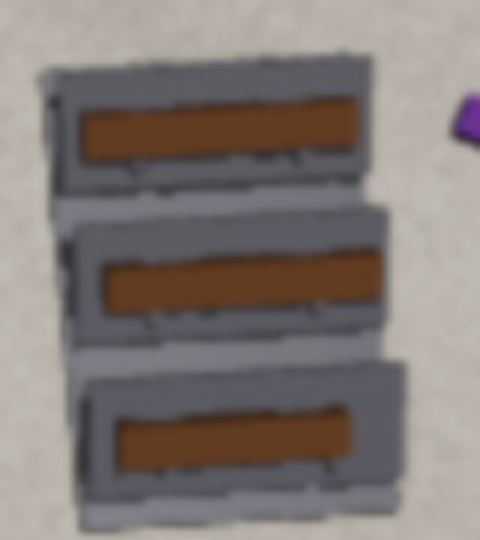

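View pics/c3.png

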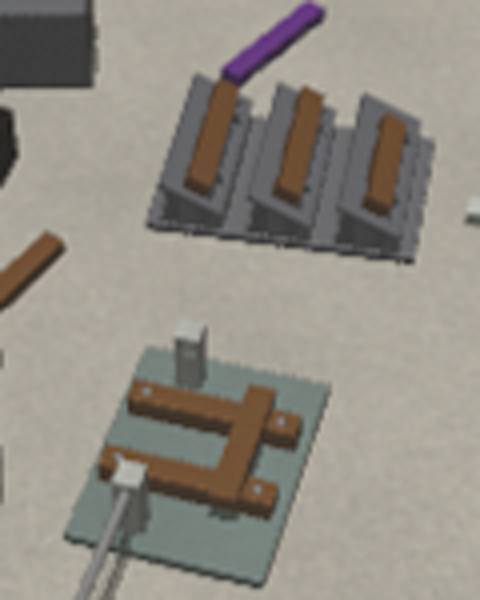

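```bash
cat > h.py <<'E'
import cv2,numpy as np
from scipy.optimize import least_squares
from scipy.spatial.transform import Rotation as R
CI={}
def ci(n):
    if n not in CI:
        from plant import robot
        c=robot.camera_info(n); CI[n]=(np.array(c["intrinsics"]),np.array(c["extrinsics"]))
    return CI[n]
def proj(n,P):
    K,E=ci(n); P=np.atleast_2d(P); p=P@E[:3,:3].T+E[:3,3]; p=p*[1,-1,-1]
    q=p@K.T; return q[:,:2]/q[:,2:]
def ray(n,px,z):
    K,E=ci(n); d=np.linalg.inv(K)@[px[0],px[1],1]; d=d*[1,-1,-1]; Rm=E[:3,:3]; o=-Rm.T@E[:3,3]; d=Rm.T@d
    return o+d*(z-o[2])/d[2]
def unc(c,k,x0,y0): return (np.array(c,float)+.5)/k-.5+[x0,y0]
def T(p,P): # planar pose x,y,yaw, points
    c,s=np.cos(p[2]),np.sin(p[2]); P=np.atleast_2d(np.array(P,float)); return np.c_[p[0]+c*P[:,0]-s*P[:,1],p[1]+s*P[:,0]+c*P[:,1],P[:,2]]
def crop(im,x0,y0,w,h,k,n): cv2.imwrite(n,cv2.resize(im[y0:y0+h,x0:x0+w],None,fx=k,fy=k,interpolation=cv2.INTER_CUBIC))
E
python3 - <<'E'
from h import *
np.set_printoptions(precision=4,suppress=True)
# stand picks in c1
m=[((-85,-110,12),(738,372)),((85,-110,12),(747,82)),((85,110,12),(375,70)),((-85,110,12),(362,358)),
((75,50,34),(473,85)),((75,26,34),(514,87)),((-75,50,34),(463,342)),((-75,26,34),(504,344)),
((75,-26,34),(604,88)),((75,-50,34),(645,90)),((-75,-26,34),(597,346)),((-75,-50,34),(637,348))]
P=np.array([a for a,b in m])/1000.;px=np.array([unc(b,5.7,165,170) for a,b in m])
f=lambda p:(proj("top",T(p,P))-px).ravel()
r=least_squares(f,[.5,0,0]);print(r.x);print(r.fun.reshape(-1,2))
st=r.x
# laid slat top z=.044
for c in [(447,247),(663,257),(662,300),(446,290)]:
    w=ray("top",unc(c,5.7,165,170),.044); d=w[:2]-st[:2];c_,s_=np.cos(st[2]),np.sin(st[2]); print(w,[c_*d[0]+s_*d[1],-s_*d[0]+c_*d[1]])
s=cv2.imread("pics/side0.png");t=cv2.imread("pics/top0.png")
crop(s,243,198,72,70,8,"pics/s1.png")
crop(s,262,135,80,52,9,"pics/s2.png")
crop(t,340,165,66,66,9,"pics/t2.png")
print(proj("side",T(st,P)))
E
```

```text
[ 0.5203  0.0361 -0.0059]
[[ 0.4557  0.0091]
 [ 0.1059  0.403 ]
 [-0.2616  0.37  ]
 [-0.4347  0.3193]
 [ 0.0293 -0.1631]
 [ 0.1009 -0.2774]
 [-0.1168 -0.132 ]
 [ 0.0759 -0.2456]
 [ 0.0479  0.0596]
 [ 0.1163 -0.0548]
 [-0.2411 -0.0823]
 [ 0.1238 -0.196 ]]
[0.4981 0.0966 0.044 ] [np.float64(-0.022526832761123782), np.float64(0.06043815895622238)]
[ 0.4956 -0.0265  0.044 ] [np.float64(-0.024270059751131397), np.float64(-0.06273988197430776)]
[ 0.4709 -0.0266  0.044 ] [np.float64(-0.04899432076562349), np.float64(-0.06289229726326921)]
[0.4734 0.0963 0.044 ] [np.float64(-0.04725174095071933), np.float64(0.05994764210563592)]
[[311.7089 215.3122]
 [265.6982 205.4505]
 [244.9589 252.9647]
 [295.1568 264.9656]
 [253.4641 235.6326]
 [255.8009 230.2563]
 [297.1793 245.6822]
 [299.092  240.0872]
 [260.6979 218.9892]
 [262.8849 213.9576]
 [303.0976 228.3697]
 [304.8853 223.1404]]
```

View pics/s1.png

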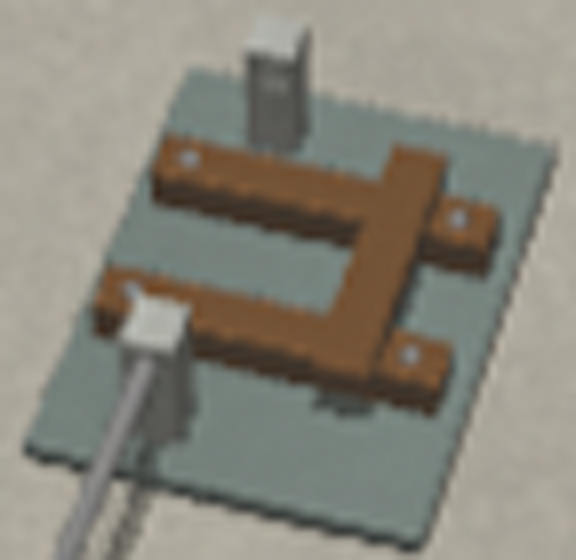

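View pics/s2.png

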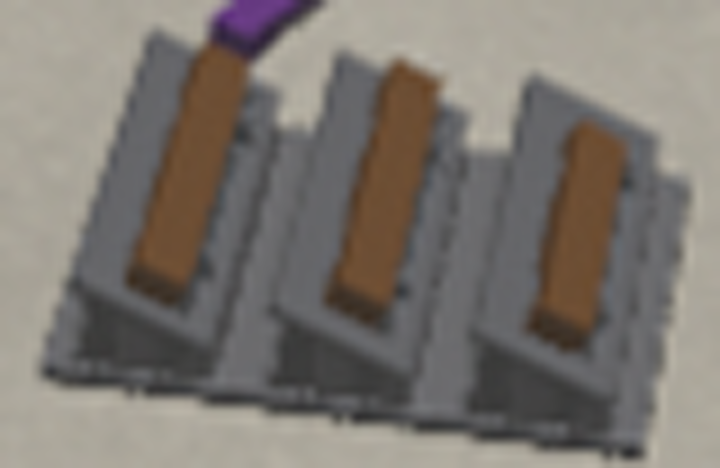

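View pics/t2.png

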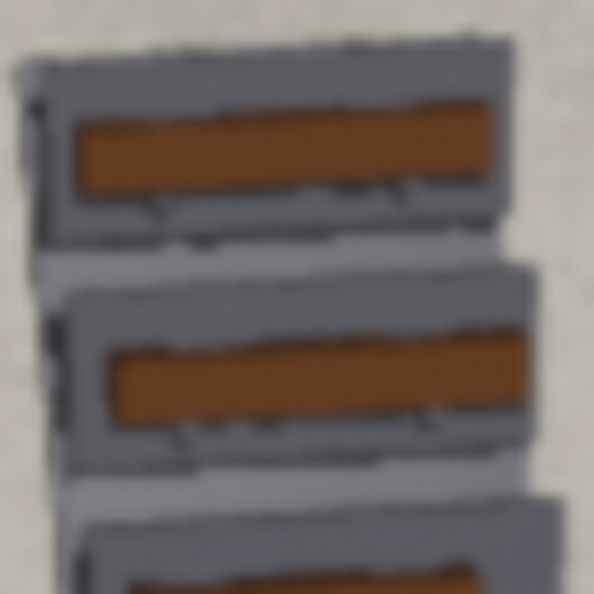

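Side and top views agree: the stand is at about top (263,208), and the laid slat lies on the bearers' robot side. The short slat is the rack's nearest to the robot. Next is a joint two-camera fit.

Run:
```python
from h import *
np.set_printoptions(precision=4,suppress=True)
def U(l,*a): return np.array([unc(b,*a) for b in l])
mt=[((-85,-110,12),(738,372)),((85,-110,12),(747,82)),((85,110,12),(375,70)),((-85,110,12),(362,358)),
((75,50,34),(473,85)),((75,26,34),(514,87)),((-75,50,34),(463,342)),((-75,26,34),(504,344)),
((75,-26,34),(604,88)),((75,-50,34),(645,90)),((-75,-26,34),(597,346)),((-75,-50,34),(637,348))]
ms=[((85,-110,12),(188,68)),((-85,-110,12),(556,148)),((-85,110,12),(420,540)),((85,110,12),(27,443)),((75,-50,34),(163,135)),((75,-26,34),(153,177)),((-75,-50,34),(497,208)),((-75,-26,34),(488,250)),((-75,26,34),(452,340)),((-75,50,34),(440,385))]
Pt=np.array([a for a,b in mt])/1e3;Ps=np.array([a for a,b in ms])/1e3
pt=U([b for a,b in mt],5.7,165,170);ps=U([b for a,b in ms],8,243,198)
f1=lambda p:(proj("top",T(p,Pt))-pt).ravel()
f2=lambda p:(proj("side",T(p,Ps))-ps).ravel()
for f in (f1,f2,lambda p:np.r_[f1(p),f2(p)]):
    r=least_squares(f,[.5,0,0]);print("stand",r.x,np.sqrt(np.mean(r.fun**2)),abs(r.fun).max())
# laid slat: x,y,yaw with top z .044
c=np.array([(.062,12,0)])
L=lambda h:np.array([(12e-3,h,.044),(12e-3,-h,.044),(-12e-3,-h,.044),(-12e-3,h,.044)])
lt=U([(447,247),(663,257),(662,300),(446,290)],5.7,165,170)
ls=U([(325,355),(392,147),(448,158),(380,375)],8,243,198)
g1=lambda p:(proj("top",T(p,L(.062)))-lt).ravel()
g2=lambda p:(proj("side",T(p,L(.062)))-ls).ravel()
for f in (g1,g2,lambda p:np.r_[g1(p),g2(p)]):
    q=least_squares(f,[.5,0,0]);print("laid",q.x,np.sqrt(np.mean(q.fun**2)))
# rack slats
TP=[U([(78,122),(490,100),(494,175),(84,194)],9,340,165),U([(110,352),(528,330),(530,402),(118,425)],9,340,165),U([(118,420),(350,407),(352,457),(120,473)],6,335,160)]
SP=[U([(132,262),(205,45),(248,60),(190,283)],9,262,135),U([(335,285),(395,58),(440,82),(380,305)],9,262,135),U([(540,308),(578,122),(626,145),(585,325)],9,262,135)]
ct,sn=np.cos(.45),np.sin(.45)
def S(p,h):
    # p: x,y,z of top-face centre, yaw
    uv=np.array([(.012,h),(.012,-h),(-.012,-h),(-.012,h)])
    q=np.c_[uv[:,0]*ct,uv[:,1],p[2]+uv[:,0]*sn]; return T([p[0],p[1],p[3]],q)
H=[.075,.075,.062]
def F(p,cams):
    o=[]
    for i in range(3):
        w=S([*p[3*i:3*i+3],p[9]],H[i])
        if "t" in cams:o.append(proj("top",w)-TP[i])
        if "s" in cams:o.append(proj("side",w)-SP[i])
    return np.concatenate(o).ravel()
r=least_squares(F,[.6,-.25,.06,.5,-.25,.06,.4,-.25,.06,0],args=("ts",));p=r.x
print("rack",p[:9].reshape(3,3),p[9],np.sqrt(np.mean(r.fun**2)));print(r.fun.reshape(-1,2))
```

```text
stand [ 0.5203  0.0361 -0.0059] 0.22641561989385164 0.45569952515506884
stand [ 0.5189  0.037  -0.0072] 0.35957091118247037 0.6993342800222138
stand [ 0.5197  0.0363 -0.0068] 0.3392419147289995 0.8573067024694581
laid [ 0.4845  0.0349 -0.019 ] 0.15112771837829211
laid [0.4809 0.0342 0.0304] 0.5837502976057075
laid [0.4827 0.0346 0.0053] 0.670214585684291
rack [[ 0.611  -0.3189  0.0598]
 [ 0.5277 -0.3311  0.0577]
 [ 0.4416 -0.3251  0.0587]] 0.08359129110990299 0.48971194962863224
[[ 0.3094  0.9044]
 [ 0.3539  0.8326]
 [-0.2151 -0.339 ]
 [-0.2976  0.0697]
 [-0.1887 -0.1599]
 [-0.5342 -0.824 ]
 [ 0.0074  0.2284]
 [-0.9708  0.3161]
 [ 0.4462  0.7975]
 [ 0.1819  0.6563]
 [-0.1823 -0.228 ]
 [-0.3974 -0.1947]
 [-0.455  -0.3517]
 [-0.5995 -0.134 ]
 [-0.3189 -0.0772]
 [ 0.1639  0.2397]
 [ 0.252   1.0833]
 [ 0.1578  1.0477]
 [-0.2972 -0.2044]
 [-0.0449 -0.6665]
 [-0.6002 -0.1319]
 [-0.4239 -0.6298]
 [-0.4432 -0.4334]
 [-0.0056  0.8063]]
```

```bash
cat >> h.py <<'E'
def frame(yaw,tilt=0.0):
    """tool y at yaw (tilted up by tilt), tool z down"""
    a=np.array([np.cos(yaw),np.sin(yaw),0]);k=np.array([0,0,1.])
    y=np.cos(tilt)*a+np.sin(tilt)*k; z=np.sin(tilt)*a-np.cos(tilt)*k
    return np.c_[np.cross(y,z),y,z]
def plan(pos,Rt,show=True):
    from plant import robot
    s=robot.read_state(); Rc=R.from_rotvec(s["orientation"]).as_matrix()
    w=R.from_matrix(Rt@Rc.T).as_rotvec(); d=(np.array(pos)-s["tool_pos"])*100
    print("t %.2f"%s["t"],"pos",np.round(s["tool_pos"],4),"open",round(s["opening"],4),"F",np.round(s["force"],1),"q",np.round(s["q"],2))
    print("d cm",np.round(d,2),"rows",round(np.linalg.norm(d)/4.17,1)," w",np.round(w,4),"rows",round(np.linalg.norm(w)/.125,1))
RY=.0836
ct,sn=np.cos(.45),np.sin(.45)
N=np.array([-sn*np.cos(RY),-sn*np.sin(RY),ct])
STOP={"far":[.611,-.3189,.0598],"mid":[.5277,-.3311,.0577],"short":[.4416,-.3251,.0587]}
E
python3 - <<'E'
from h import *
t=np.array(STOP["short"]); print(t+.08*N, t-.013*N)
plan(t+.08*N,frame(RY,.45))
E
```

```text
[ 0.40692428 -0.32800566  0.13073577] [ 0.4472348  -0.32462783  0.04699419]
t 0.10 pos [ 0.184  -0.5705  0.2177] open 0.0929 F [-0.3  0.1 -0.2] q [-1.34  0.13  1.49 -0.    1.52 -0.09]
d cm [22.3  24.25 -8.7 ] rows 8.2  w [-0.2701 -0.4052  1.3182] rows 11.2
```

send_rows(
  series=[
    {"dx":1.5,"dy":2,"dz":0.3,"wx":-0.0225,"wy":-0.034,"wz":0.11,"fingers":110},
    {"dx":1.85,"dy":2,"dz":0,"wx":-0.0225,"wy":-0.034,"wz":0.11,"fingers":110},
    {"dx":1.85,"dy":2,"dz":0,"wx":-0.0225,"wy":-0.034,"wz":0.11,"fingers":110},
    {"dx":1.85,"dy":2,"dz":0,"wx":-0.0225,"wy":-0.034,"wz":0.11,"fingers":110},
    {"dx":1.85,"dy":2,"dz":0,"wx":-0.0225,"wy":-0.034,"wz":0.11,"fingers":110},
    {"dx":1.85,"dy":2,"dz":0,"wx":-0.0225,"wy":-0.034,"wz":0.11,"fingers":110},
    {"dx":1.85,"dy":2,"dz":0,"wx":-0.0225,"wy":-0.034,"wz":0.11,"fingers":110},
    {"dx":1.85,"dy":2,"dz":0,"wx":-0.0225,"wy":-0.034,"wz":0.11,"fingers":110},
    {"dx":1.85,"dy":2,"dz":-1,"wx":-0.0225,"wy":-0.034,"wz":0.11,"fingers":110},
    {"dx":1.85,"dy":2,"dz":-1,"wx":-0.0225,"wy":-0.034,"wz":0.11,"fingers":110},
    {"dx":1.85,"dy":2,"dz":-1,"wx":-0.0225,"wy":-0.034,"wz":0.11,"fingers":110},
    {"dx":1.85,"dy":2,"dz":-1,"wx":-0.0225,"wy":-0.034,"wz":0.11,"fingers":110},
  ],
)

```text
t: 1.1
tool_pos: [0.4079, -0.3202, 0.1748]
orientation: [1.826, 2.105, 0.482]
force: [-0.8, 0.4, -0.3]
opening: 0.0529
```

Run:
```python
from h import *
t=np.array(STOP["short"])
plan(t+.08*N,frame(RY,.45))
```

```text
t 1.10 pos [ 0.4079 -0.3202  0.1748] open 0.0529 F [-0.8  0.4 -0.3] q [-1.08 -0.34  2.08  0.45  1.25 -1.33]
d cm [-0.09 -0.78 -4.41] rows 1.1  w [ 0.0137  0.015  -0.0548] rows 0.5
```

send_rows(
  series=[
    {"dx":-0.1,"dy":-0.5,"dz":-2,"wx":0.014,"wy":0.015,"wz":-0.055},
    {"dx":0,"dy":-0.3,"dz":-2.4},
    {},
  ],
)

```text
schema error: expected keys wx, wy, wz, dx, dy, dz, fingers
```

Run:
```python
from h import *
t=np.array(STOP["short"])
plan(t+.08*N,frame(RY,.45)); plan(t-.013*N,frame(RY,.45))
from plant import robot
s=robot.read_state();Rc=R.from_rotvec(s["orientation"]).as_matrix();p=s["tool_pos"]
for n in("top","side"):
    im=robot.read_camera(n)[:,:,::-1].copy(); x,y=proj(n,p)[0].astype(int); print(n,x,y, proj(n,[p,p+Rc[:,1]*.0265,p-Rc[:,1]*.0265]).round(1).tolist())
    crop(im,x-45,y-40,90,80,7,f"pics/g_{n}.png")
```

```text
t 1.10 pos [ 0.4079 -0.3202  0.1748] open 0.0529 F [-0.8  0.4 -0.3] q [-1.08 -0.34  2.08  0.45  1.25 -1.33]
d cm [-0.09 -0.78 -4.41] rows 1.1  w [ 0.0137  0.015  -0.0548] rows 0.5
t 1.10 pos [ 0.4079 -0.3202  0.1748] open 0.0529 F [-0.8  0.4 -0.3] q [-1.08 -0.34  2.08  0.45  1.25 -1.33]
d cm [  3.94  -0.44 -12.79] rows 3.2  w [ 0.0137  0.015  -0.0548] rows 0.5
top 380 239 [[380.4, 239.9], [380.0, 231.5], [380.8, 248.2]]
side 337 137 [[337.1, 137.2], [330.7, 134.0], [343.4, 140.3]]
```

View pics/g_top.png

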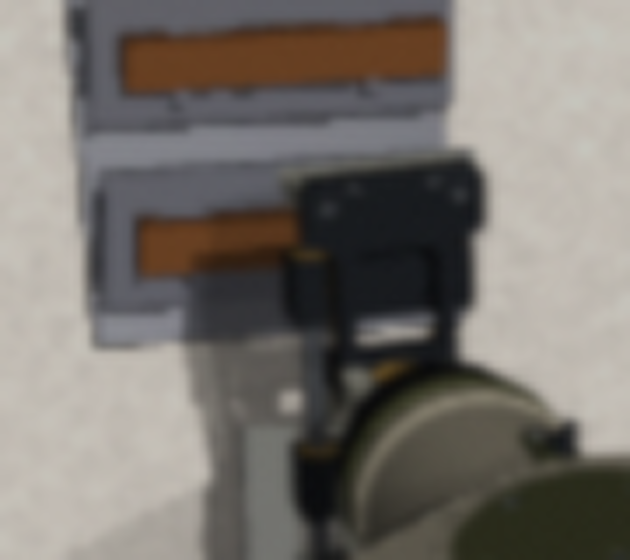

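View pics/g_side.png

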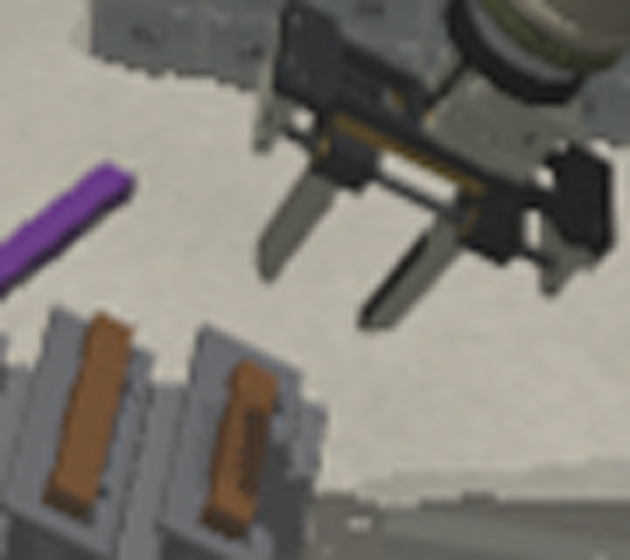

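The side view shows the tips at about (330,136) and (345,143), near the projected TCP. The gripper is tilted correctly with the short slat below it. Every row needs all its keys.

send_rows(
  series=[
    {"dx":-0.1,"dy":-0.5,"dz":-2,"wx":0.014,"wy":0.015,"wz":-0.055,"fingers":110},
    {"dx":0,"dy":-0.3,"dz":-2.4,"wx":0,"wy":0,"wz":0,"fingers":110},
    {"dx":0,"dy":0,"dz":0,"wx":0,"wy":0,"wz":0,"fingers":110},
  ],
)

```text
t: 1.45
tool_pos: [0.4061, -0.3269, 0.1282]
orientation: [1.906, 2.057, 0.473]
force: [-1.7, 1.0, -0.8]
opening: 0.0525
```

Run:
```python
from h import *
t=np.array(STOP["short"])
plan(t+.08*N,frame(RY,.45)); plan(t-.013*N,frame(RY,.45))
```

```text
t 1.45 pos [ 0.4061 -0.3269  0.1282] open 0.0525 F [-1.7  1.  -0.8] q [-1.07 -0.28  2.11  0.45  1.16 -1.3 ]
d cm [ 0.08 -0.11  0.25] rows 0.1  w [-0.0056 -0.0044  0.0063] rows 0.1
t 1.45 pos [ 0.4061 -0.3269  0.1282] open 0.0525 F [-1.7  1.  -0.8] q [-1.07 -0.28  2.11  0.45  1.16 -1.3 ]
d cm [ 4.11  0.22 -8.12] rows 2.2  w [-0.0056 -0.0044  0.0063] rows 0.1
```

send_rows(
  series=[
    {"dx":0.7,"dy":0.05,"dz":-1.4,"wx":-0.005,"wy":-0.004,"wz":0.006,"fingers":110},
    {"dx":0.7,"dy":0.05,"dz":-1.4,"wx":0,"wy":0,"wz":0,"fingers":110},
    {"dx":0.7,"dy":0.05,"dz":-1.4,"wx":0,"wy":0,"wz":0,"fingers":110},
    {"dx":0.7,"dy":0.05,"dz":-1.4,"wx":0,"wy":0,"wz":0,"fingers":110},
    {"dx":0.5,"dy":0.02,"dz":-1.0,"wx":0,"wy":0,"wz":0,"fingers":110},
    {"dx":0,"dy":0,"dz":0,"wx":0,"wy":0,"wz":0,"fingers":110},
  ],
)

```text
t: 1.95
tool_pos: [0.4397, -0.3304, 0.0667]
orientation: [1.907, 2.047, 0.467]
force: [-1.5, 0.0, 0.3]
opening: 0.0527
```

Run:
```python
from h import *
t=np.array(STOP["short"])
plan(t-.013*N,frame(RY,.45))
from plant import robot
s=robot.read_state();p=s["tool_pos"]
n="side"
im=robot.read_camera(n)[:,:,::-1].copy(); x,y=proj(n,p)[0].astype(int)
crop(im,x-45,y-40,90,80,7,f"pics/g2_{n}.png")
```

```text
t 1.95 pos [ 0.4397 -0.3304  0.0667] open 0.0527 F [-1.5  0.   0.3] q [-1.01 -0.13  2.11  0.47  0.99 -1.31]
d cm [ 0.75  0.57 -1.97] rows 0.5  w [ 0.0009 -0.0007  0.013 ] rows 0.1
```

View pics/g2_side.png

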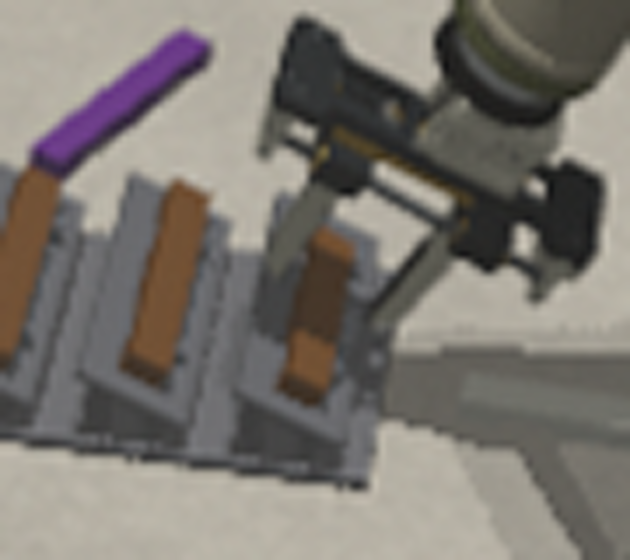

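Fingers straddle the short slat, which sits at crop (320,320) between finger tips at (275,330) and (375,320). I'll finish the descent and close.

send_rows(
  series=[
    {"dx":0.4,"dy":0.35,"dz":-1.0,"wx":0,"wy":0,"wz":0.013,"fingers":110},
    {"dx":0.35,"dy":0.3,"dz":-0.9,"wx":0,"wy":0,"wz":0,"fingers":110},
    {"dx":0,"dy":0,"dz":0,"wx":0,"wy":0,"wz":0,"fingers":110},
  ],
)

```text
t: 2.25
tool_pos: [0.4484, -0.3267, 0.0513]
orientation: [1.891, 2.057, 0.467]
force: [-0.2, 0.0, 0.0]
opening: 0.0526
```

Run:
```python
from h import *
t=np.array(STOP["short"])
plan(t-.013*N,frame(RY,.45))
```

```text
t 2.25 pos [ 0.4484 -0.3267  0.0513] open 0.0526 F [-0.2  0.   0. ] q [-0.99 -0.09  2.11  0.49  0.95 -1.33]
d cm [-0.11  0.21 -0.43] rows 0.1  w [0.0054 0.0023 0.0011] rows 0.0
```

send_rows(
  series=[
    {"dx":-0.1,"dy":0.2,"dz":-0.4,"wx":0.005,"wy":0.002,"wz":0,"fingers":110},
    {"dx":0,"dy":0,"dz":0,"wx":0,"wy":0,"wz":0,"fingers":120},
  ],
)

```text
t: 2.42
tool_pos: [0.4474, -0.3245, 0.0473]
orientation: [1.896, 2.059, 0.471]
force: [-0.7, 0.8, -1.1]
opening: 0.0505
```

Run:
```python
from h import *
t=np.array(STOP["short"])
plan(t-.013*N,frame(RY,.45))
```

```text
t 2.42 pos [ 0.4474 -0.3245  0.0473] open 0.0505 F [-0.7  0.8 -1.1] q [-0.99 -0.09  2.11  0.49  0.95 -1.33]
d cm [-0.02 -0.01 -0.03] rows 0.0  w [0.     0.0003 0.001 ] rows 0.0
```

send_rows(
  newtons=25,
  series=[
    {"dx":0,"dy":0,"dz":0,"wx":0,"wy":0,"wz":0,"fingers":255},
    {"dx":0,"dy":0,"dz":0,"wx":0,"wy":0,"wz":0,"fingers":255},
    {"dx":0,"dy":0,"dz":0,"wx":0,"wy":0,"wz":0,"fingers":255},
    {"dx":0,"dy":0,"dz":0,"wx":0,"wy":0,"wz":0,"fingers":255},
    {"dx":0,"dy":0,"dz":0,"wx":0,"wy":0,"wz":0,"fingers":255},
  ],
)

```text
t: 2.83
tool_pos: [0.4474, -0.325, 0.0482]
orientation: [1.895, 2.058, 0.471]
force: [0.8, 0.4, -0.7]
opening: 0.0237
```

Run:
```python
from h import *
plan(np.array([.4474,-.325,.0482])+.06*N,frame(RY,.45))
plan([.5587,.036,.11],frame(-.007,0))
```

```text
t 2.83 pos [ 0.4474 -0.325   0.0482] open 0.0237 F [ 0.8  0.4 -0.7] q [-0.99 -0.09  2.11  0.49  0.95 -1.33]
d cm [-2.6  -0.21  5.41] rows 1.4  w [0.0008 0.0007 0.0015] rows 0.0
t 2.83 pos [ 0.4474 -0.325   0.0482] open 0.0237 F [ 0.8  0.4 -0.7] q [-0.99 -0.09  2.11  0.49  0.95 -1.33]
d cm [11.13 36.1   6.18] rows 9.2  w [-0.0161  0.4505 -0.0878] rows 3.7
```

send_rows(
  series=[
    {"dx":-0.4,"dy":0,"dz":0.8,"wx":0,"wy":0,"wz":0,"fingers":255},
    {"dx":-0.65,"dy":0,"dz":1.35,"wx":0,"wy":0,"wz":0,"fingers":255},
    {"dx":-0.65,"dy":0,"dz":1.35,"wx":0,"wy":0,"wz":0,"fingers":255},
    {"dx":-0.65,"dy":0,"dz":2,"wx":0,"wy":0,"wz":0,"fingers":255},
    {"dx":0,"dy":0,"dz":2.5,"wx":0,"wy":0,"wz":0,"fingers":255},
    {"dx":0.5,"dy":1,"dz":2.5,"wx":0,"wy":0,"wz":0,"fingers":255},
  ],
)

```text
t: 3.33
tool_pos: [0.4226, -0.3109, 0.1514]
orientation: [1.907, 2.064, 0.474]
force: [0.0, -0.2, -0.3]
opening: 0.0238
```

send_rows(
  series=[
    {"dx":1,"dy":2,"dz":0,"wx":0,"wy":0.04,"wz":0,"fingers":255},
    {"dx":1.1,"dy":3,"dz":0,"wx":0,"wy":0.065,"wz":-0.015,"fingers":255},
    {"dx":1.1,"dy":3,"dz":0,"wx":0,"wy":0.065,"wz":-0.015,"fingers":255},
    {"dx":1.1,"dy":3,"dz":0,"wx":0,"wy":0.065,"wz":-0.015,"fingers":255},
    {"dx":1.1,"dy":3,"dz":0,"wx":0,"wy":0.065,"wz":-0.015,"fingers":255},
    {"dx":1.1,"dy":3,"dz":0,"wx":0,"wy":0.065,"wz":-0.015,"fingers":255},
    {"dx":1.1,"dy":3,"dz":0,"wx":0,"wy":0.06,"wz":-0.01,"fingers":255},
    {"dx":1.1,"dy":3,"dz":0,"wx":0,"wy":0.03,"wz":0,"fingers":255},
    {"dx":1.1,"dy":3,"dz":0,"wx":0,"wy":0,"wz":0,"fingers":255},
    {"dx":1.1,"dy":3,"dz":0,"wx":0,"wy":0,"wz":0,"fingers":255},
    {"dx":1.1,"dy":3,"dz":0,"wx":0,"wy":0,"wz":0,"fingers":255},
    {"dx":0.5,"dy":1.5,"dz":0,"wx":0,"wy":0,"wz":0,"fingers":255},
    {"dx":0,"dy":0,"dz":0,"wx":0,"wy":0,"wz":0,"fingers":255},
  ],
)

```text
t: 4.42
tool_pos: [0.5513, 0.0333, 0.173]
orientation: [-2.248, -2.185, 0.022]
force: [0.0, 0.7, 0.0]
opening: 0.0236
```

Run:
```python
from h import *
plan([.5587,.036,.11],frame(-.007,0))
```

```text
t 4.42 pos [0.5513 0.0333 0.173 ] open 0.0236 F [0.  0.7 0. ] q [-0.03  0.04  1.67 -0.01  1.45  0.  ]
d cm [ 0.74  0.27 -6.3 ] rows 1.5  w [ 0.0049 -0.0146  0.0213] rows 0.2
```

send_rows(
  series=[
    {"dx":0.3,"dy":0.1,"dz":-2,"wx":0.005,"wy":-0.015,"wz":0.021,"fingers":255},
    {"dx":0.3,"dy":0.1,"dz":-2.2,"wx":0,"wy":0,"wz":0,"fingers":255},
    {"dx":0.2,"dy":0.1,"dz":-1.8,"wx":0,"wy":0,"wz":0,"fingers":255},
    {"dx":0,"dy":0,"dz":0,"wx":0,"wy":0,"wz":0,"fingers":255},
  ],
)

```text
t: 4.75
tool_pos: [0.5603, 0.0358, 0.1154]
orientation: [2.223, 2.213, 0.005]
force: [-1.1, 0.1, -1.4]
opening: 0.0236
```

Run:
```python
from h import *
plan([.5587,.036,.11],frame(-.007,0))
from plant import robot
for n,b in(("top",(215,165,95,80)),("side",(225,175,110,90))):
    im=robot.read_camera(n)[:,:,::-1]; cv2.imwrite(f"pics/h_{n}.png",im); crop(im,*b,7,f"pics/hc_{n}.png")
```

```text
t 4.75 pos [0.5603 0.0358 0.1154] open 0.0236 F [-1.1  0.1 -1.4] q [-0.03  0.09  1.72 -0.    1.32 -0.02]
d cm [-0.16  0.02 -0.54] rows 0.1  w [ 0.0012  0.006  -0.0027] rows 0.1
```

View pics/hc_top.png

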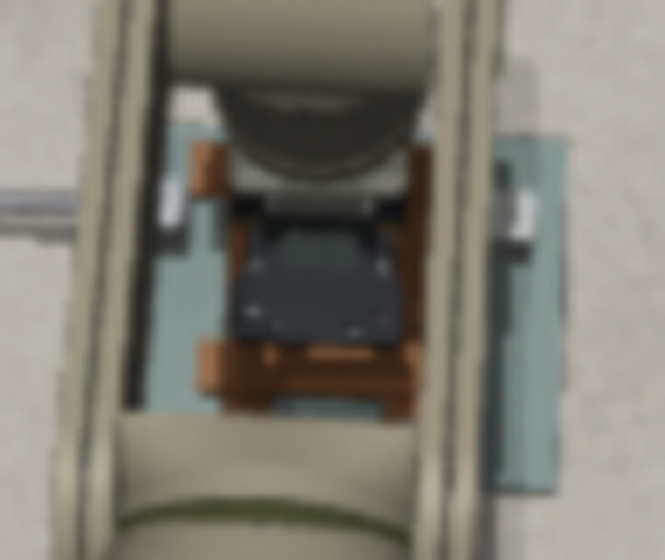

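View pics/hc_side.png

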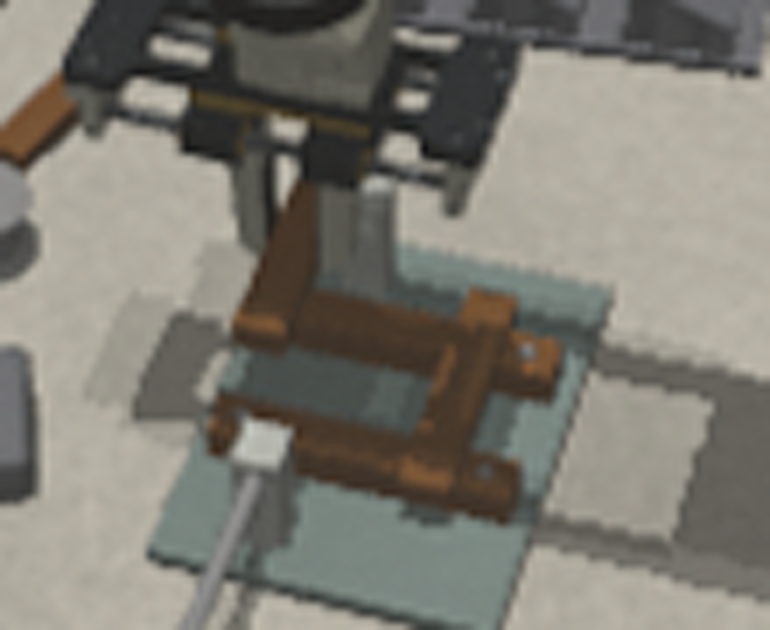

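Run:
```python
from h import *
im=cv2.imread("pics/h_side.png"); crop(im,245,195,45,40,16,"pics/hd.png")
# predicted slat end corners for tcp
from plant import robot
s=robot.read_state();p=s["tool_pos"];Rc=R.from_rotvec(s["orientation"]).as_matrix()
# slat: center at tcp + offset; underside 3mm below tip along tool z
for nm,q in {"tL":(.062,.012,-.013),"tR":(.062,-.012,-.013),"bL":(.062,.012,.003),"bR":(.062,-.012,.003)}.items():
    for sg in(1,-1):
        w=p+Rc@(np.array(q)*[sg,1,1]); print(nm,sg,w.round(4),((proj("side",w)[0]-[245,195]+.5)*16-.5).round(0))
```

```text
tL 1 [0.5742 0.0976 0.1319] [199. 412.]
tL -1 [ 0.5736 -0.0264  0.132 ] [391. -26.]
tR 1 [0.5502 0.0977 0.1316] [316. 439.]
tR -1 [ 0.5496 -0.0263  0.1318] [503.  -2.]
bL 1 [0.5743 0.0976 0.1159] [202. 465.]
bL -1 [ 0.5737 -0.0264  0.116 ] [393.  28.]
bR 1 [0.5503 0.0977 0.1156] [319. 492.]
bR -1 [ 0.5497 -0.0263  0.1158] [503.  52.]
```

View pics/hd.png

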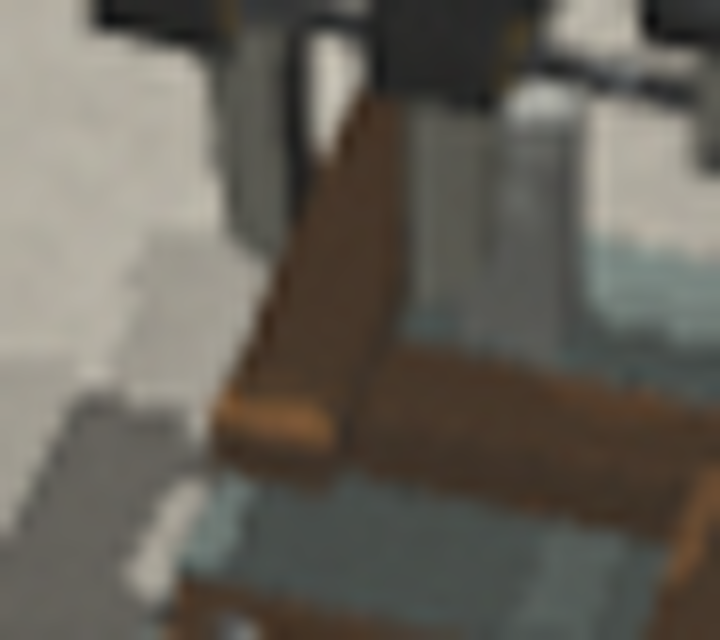

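The view is the slat's lit +y end face around side px (258,221)–(266,226). It appears about 2–3 mm toward -y relative to the stand, so I'll correct y and lower to just above the bearers.

send_rows(
  series=[
    {"dx":-0.15,"dy":0.2,"dz":-1.5,"wx":0,"wy":0.006,"wz":-0.003,"fingers":255},
    {"dx":0,"dy":0,"dz":-2,"wx":0,"wy":0,"wz":0,"fingers":255},
    {"dx":0,"dy":0,"dz":-2,"wx":0,"wy":0,"wz":0,"fingers":255},
    {"dx":0,"dy":0,"dz":-1,"wx":0,"wy":0,"wz":0,"fingers":255},
    {"dx":0,"dy":0,"dz":0,"wx":0,"wy":0,"wz":0,"fingers":255},
  ],
)

```text
t: 5.27
tool_pos: [0.5644, 0.0355, 0.0579]
orientation: [2.226, 2.2, 0.014]
force: [-0.3, -0.3, -0.6]
opening: 0.024
```

Run:
```python
from h import *
plan([.559,.0380,.046],frame(-.007,0))
```

```text
t 5.27 pos [0.5644 0.0355 0.0579] open 0.024 F [-0.3 -0.3 -0.6] q [-0.03  0.16  1.76 -0.    1.21 -0.01]
d cm [-0.54  0.25 -1.19] rows 0.3  w [0.0021 0.0145 0.0048] rows 0.1
```

send_rows(
  series=[
    {"dx":-0.5,"dy":0.25,"dz":-0.4,"wx":0.002,"wy":0.014,"wz":0.005,"fingers":255},
    {"dx":-0.1,"dy":0,"dz":-0.7,"wx":0,"wy":0,"wz":0,"fingers":255},
    {"dx":0,"dy":0,"dz":0,"wx":0,"wy":0,"wz":0,"fingers":255},
  ],
)

```text
t: 5.52
tool_pos: [0.5587, 0.0378, 0.048]
orientation: [2.229, 2.213, 0.001]
force: [-0.2, 0.2, -1.2]
opening: 0.0237
```

Run:
```python
from h import *
plan([.559,.0380,.046],frame(-.007,0))
from plant import robot
im=robot.read_camera("side")[:,:,::-1]; cv2.imwrite(f"pics/h2.png",im); crop(im,245,200,65,58,12,f"pics/hc2.png")
```

```text
t 5.52 pos [0.5587 0.0378 0.048 ] open 0.0237 F [-0.2  0.2 -1.2] q [-0.02  0.17  1.77  0.    1.2  -0.02]
d cm [ 0.03  0.02 -0.2 ] rows 0.0  w [-0.0001  0.0006  0.    ] rows 0.0
```

View pics/hc2.png

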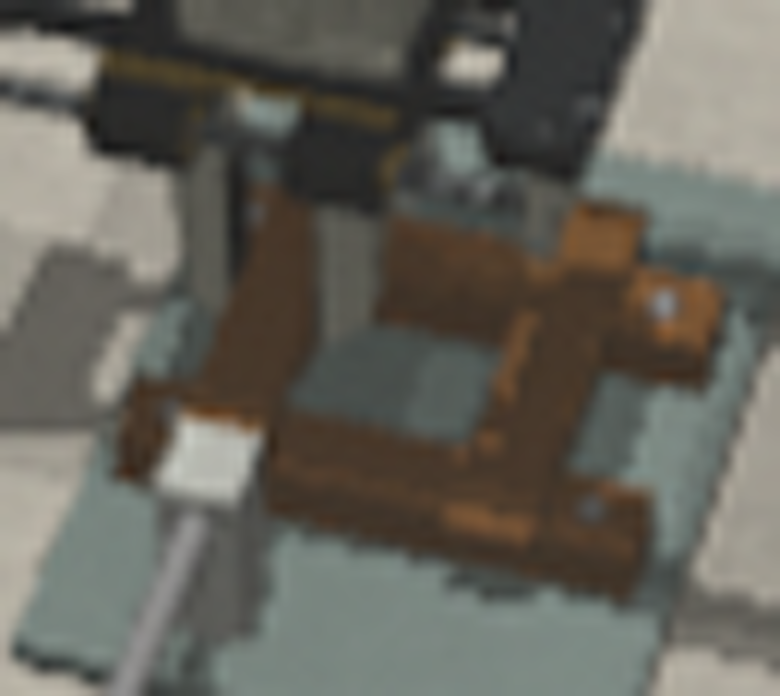

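The barrel hides the slat's end here, so I'll lower in small steps and use force and height to tell whether it seats.

send_rows(
  series=[
    {"dx":0,"dy":0,"dz":-0.4,"wx":0,"wy":0,"wz":0,"fingers":255},
    {"dx":0,"dy":0,"dz":-0.4,"wx":0,"wy":0,"wz":0,"fingers":255},
    {"dx":0,"dy":0,"dz":0,"wx":0,"wy":0,"wz":0,"fingers":255},
  ],
)

```text
t: 5.82
tool_pos: [0.5609, 0.0379, 0.0422]
orientation: [2.226, 2.211, 0.006]
force: [0.0, -0.1, -0.6]
opening: 0.0236
```

send_rows(
  series=[
    {"dx":0,"dy":0,"dz":-0.3,"wx":0,"wy":0,"wz":0,"fingers":255},
    {"dx":0,"dy":0,"dz":-0.1,"wx":0,"wy":0,"wz":0,"fingers":255},
  ],
)

```text
t: 5.98
tool_pos: [0.5614, 0.0379, 0.0384]
orientation: [2.226, 2.211, 0.007]
force: [-0.2, 0.1, 0.4]
opening: 0.0237
```

Run:
```python
from h import *
plan([.559,.0380,.031],frame(-.007,0))
```

```text
t 5.98 pos [0.5614 0.0379 0.0384] open 0.0237 F [-0.2  0.1  0.4] q [-0.02  0.19  1.77  0.    1.18 -0.02]
d cm [-0.24  0.01 -0.74] rows 0.2  w [ 0.      0.0062 -0.0002] rows 0.0
```

send_rows(
  series=[
    {"dx":-0.24,"dy":0,"dz":-0.2,"wx":0,"wy":0.006,"wz":0,"fingers":255},
    {"dx":-0.05,"dy":0,"dz":-0.2,"wx":0,"wy":0,"wz":0,"fingers":255},
  ],
)

```text
t: 6.15
tool_pos: [0.5593, 0.0379, 0.0359]
orientation: [2.228, 2.213, 0.001]
force: [-10.4, -0.1, 24.9]
opening: 0.024
```

send_rows(
  series=[
    {"dx":-0.05,"dy":0,"dz":-0.2,"wx":0,"wy":0.001,"wz":0,"fingers":255},
    {"dx":0,"dy":0,"dz":-0.1,"wx":0,"wy":0,"wz":0,"fingers":255},
  ],
)

```text
t: 6.32
tool_pos: [0.5593, 0.0379, 0.0362]
orientation: [2.228, 2.214, 0.0]
force: [-5.1, -1.8, 5.4]
opening: 0.0233
```

Run:
```python
from h import *
plan([.559,.0380,.031],frame(-.007,0))
```

```text
t 6.32 pos [0.5593 0.0379 0.0362] open 0.0233 F [-5.1 -1.8  5.4] q [-0.02  0.19  1.77 -0.    1.18 -0.02]
d cm [-0.03  0.01 -0.52] rows 0.1  w [ 0.0004  0.0005 -0.0006] rows 0.0
```

Contact came at bearer-top height with 5–25 N, so it isn't seated. I'll search along y under light pressure.

send_rows(
  series=[
    {"dx":0,"dy":-0.12,"dz":-0.05,"wx":0,"wy":0,"wz":0,"fingers":255},
    {"dx":0,"dy":-0.12,"dz":-0.05,"wx":0,"wy":0,"wz":0,"fingers":255},
  ],
)

```text
t: 6.48
tool_pos: [0.5596, 0.0358, 0.0361]
orientation: [2.228, 2.214, 0.001]
force: [0.1, -0.6, -0.5]
opening: 0.0237
```

send_rows(
  series=[
    {"dx":0,"dy":-0.12,"dz":-0.05,"wx":0,"wy":0,"wz":0,"fingers":255},
    {"dx":0,"dy":-0.05,"dz":-0.1,"wx":0,"wy":0,"wz":0,"fingers":255},
  ],
)

```text
t: 6.65
tool_pos: [0.5596, 0.0339, 0.0344]
orientation: [2.228, 2.214, 0.001]
force: [-0.8, 3.2, 2.0]
opening: 0.0236
```

send_rows(
  series=[
    {"dx":0,"dy":0,"dz":-0.12,"wx":0,"wy":0,"wz":0,"fingers":255},
    {"dx":0,"dy":0,"dz":-0.12,"wx":0,"wy":0,"wz":0,"fingers":255},
  ],
)

```text
t: 6.82
tool_pos: [0.5595, 0.034, 0.0315]
orientation: [2.228, 2.214, 0.002]
force: [0.3, 0.4, 0.0]
opening: 0.0236
```

It drops freely past the bearer tops at y=0.034. I'll continue to the seat.

send_rows(
  series=[
    {"dx":0,"dy":0,"dz":-0.1,"wx":0,"wy":0,"wz":0,"fingers":255},
    {"dx":0,"dy":0,"dz":-0.08,"wx":0,"wy":0,"wz":0,"fingers":255},
  ],
)

```text
t: 6.98
tool_pos: [0.5595, 0.034, 0.0303]
orientation: [2.229, 2.214, 0.001]
force: [-9.2, 0.2, 20.3]
opening: 0.0238
```

Run:
```python
from h import *
plan([.559,.034,.030],frame(-.007,0))
from plant import robot
im=robot.read_camera("side")[:,:,::-1]; cv2.imwrite(f"pics/h3.png",im); crop(im,245,200,65,58,12,f"pics/hc3.png")
```

```text
t 6.98 pos [0.5595 0.034  0.0303] open 0.0238 F [-9.2  0.2 20.3] q [-0.03  0.2   1.77  0.    1.17 -0.02]
d cm [-0.05  0.   -0.03] rows 0.0  w [-0.0005  0.0005 -0.0005] rows 0.0
```

View pics/hc3.png

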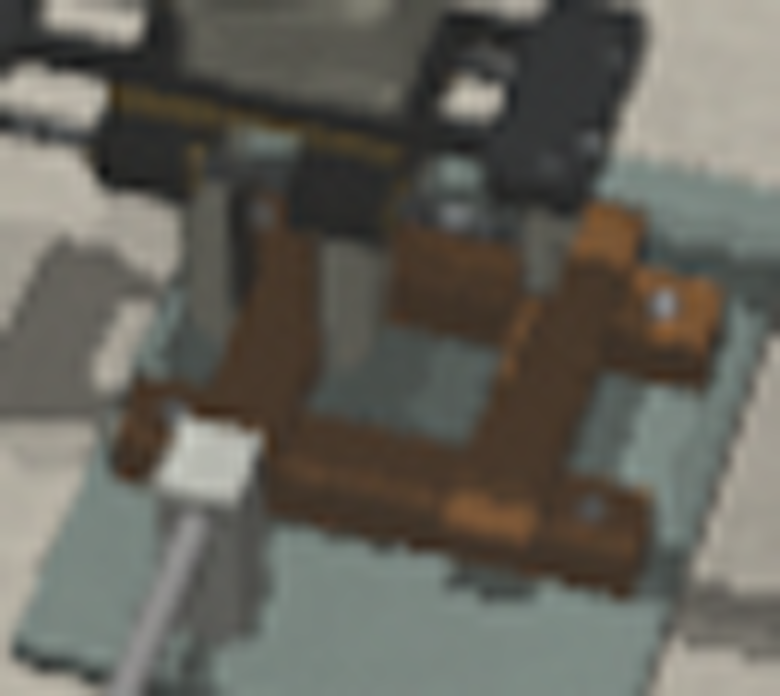

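Height dropped 5.9 mm from lip contact to the firm stop, so the short slat is seated. Now to release and check.

send_rows(
  series=[
    {"dx":0,"dy":0,"dz":0.03,"wx":0,"wy":0,"wz":0,"fingers":255},
    {"dx":0,"dy":0,"dz":0,"wx":0,"wy":0,"wz":0,"fingers":110},
    {"dx":0,"dy":0,"dz":0,"wx":0,"wy":0,"wz":0,"fingers":110},
    {"dx":0,"dy":0,"dz":0,"wx":0,"wy":0,"wz":0,"fingers":110},
    {"dx":0,"dy":0,"dz":1,"wx":0,"wy":0,"wz":0,"fingers":110},
    {"dx":-0.1,"dy":0,"dz":2,"wx":0,"wy":0,"wz":0,"fingers":110},
    {"dx":-0.2,"dy":0,"dz":3,"wx":0,"wy":0,"wz":0,"fingers":110},
    {"dx":-0.2,"dy":0,"dz":4,"wx":0,"wy":0,"wz":0,"fingers":110},
    {"dx":0,"dy":-2,"dz":3,"wx":0,"wy":0,"wz":0,"fingers":110},
    {"dx":0,"dy":-3,"dz":0,"wx":0,"wy":-0.05,"wz":0,"fingers":110},
    {"dx":0,"dy":-3.5,"dz":0,"wx":0,"wy":-0.05,"wz":0.01,"fingers":110},
    {"dx":-0.3,"dy":-3.5,"dz":0,"wx":0,"wy":-0.07,"wz":0.015,"fingers":110},
    {"dx":-0.3,"dy":-3.5,"dz":0,"wx":0,"wy":-0.07,"wz":0.015,"fingers":110},
    {"dx":-0.3,"dy":-3.5,"dz":0,"wx":0,"wy":-0.07,"wz":0.015,"fingers":110},
    {"dx":-0.3,"dy":-3.5,"dz":0,"wx":0,"wy":-0.07,"wz":0.015,"fingers":110},
    {"dx":-0.3,"dy":-3.5,"dz":0,"wx":0,"wy":-0.07,"wz":0.015,"fingers":110},
    {"dx":-0.3,"dy":-3.5,"dz":0,"wx":0,"wy":0,"wz":0,"fingers":110},
    {"dx":0,"dy":0,"dz":0,"wx":0,"wy":0,"wz":0,"fingers":110},
  ],
)

```text
t: 8.53
tool_pos: [0.533, -0.2734, 0.1791]
orientation: [1.854, 2.035, 0.46]
force: [0.7, -0.9, 0.7]
opening: 0.0529
```

Run:
```python
from h import *
t=np.array(STOP["mid"])
plan(t+.08*N,frame(RY,.45))
from plant import robot
for n,b in(("top",(225,175,76,66)),("side",(243,198,72,70))):
    im=robot.read_camera(n)[:,:,::-1]; cv2.imwrite(f"pics/k_{n}.png",im); crop(im,*b,9 if n=="top" else 8,f"pics/kc_{n}.png")
```

```text
t 8.53 pos [ 0.533  -0.2734  0.1791] open 0.0529 F [ 0.7 -0.9  0.7] q [-0.77 -0.23  1.99  0.38  1.06 -1.  ]
d cm [-4.   -6.06 -4.94] rows 2.1  w [ 0.0354  0.0327 -0.001 ] rows 0.4
```

View pics/kc_top.png

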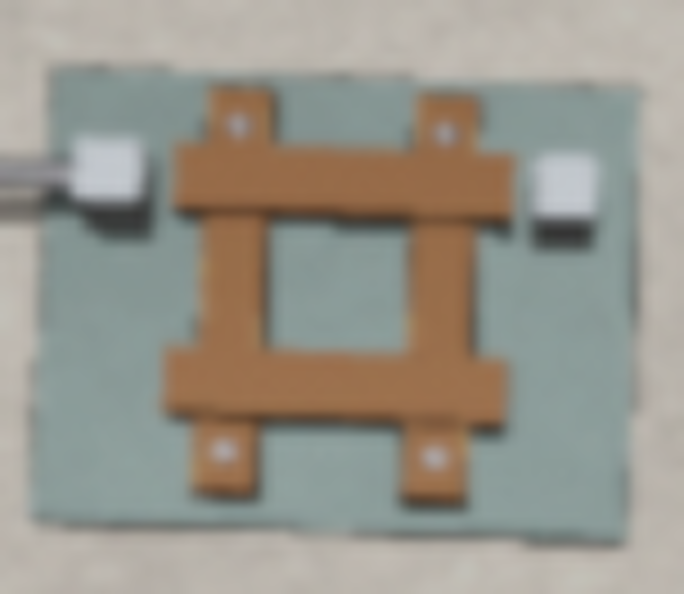

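View pics/kc_side.png

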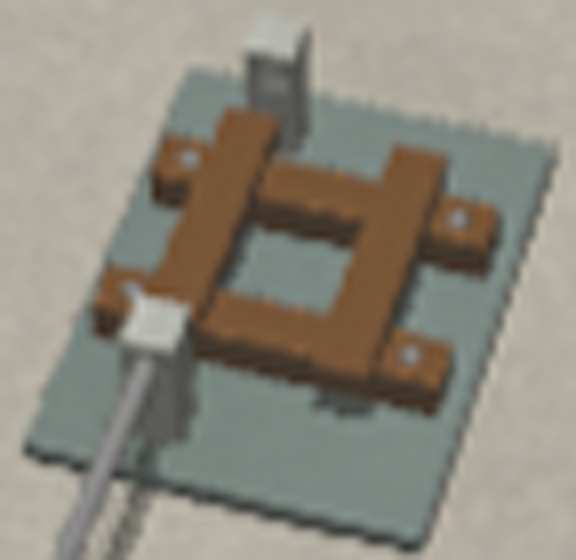

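The short slat lies in both the top view (rows 143–219 in the crop) and side view, parallel to the laid one. Next is the spacing, by edge fits.

Run:
```python
from h import *
np.set_printoptions(precision=4,suppress=True)
L=np.array([(12e-3,.062,.044),(12e-3,-.062,.044),(-12e-3,-.062,.044),(-12e-3,.062,.044)])
def fit(n,c,*a):
    px=np.array([unc(b,*a) for b in c]); q=least_squares(lambda p:(proj(n,T(p,L))-px).ravel(),[.5,0,0]); return q.x,abs(q.fun).max()
a=fit("top",[(177,143),(515,154),(513,219),(175,209)],9,225,175);b=fit("top",[(165,349),(510,360),(507,427),(163,414)],9,225,175)
print(a,b,a[0]-b[0])
# subpixel edges along a column profile: brown mask intensity (hue)
im=cv2.imread("pics/k_top.png").astype(float)
s=im[:,:,2]-im[:,:,0]  # red-blue
for col in (255,258,262,265,268):
    print(col,s[187:226,col].round(0).astype(int).tolist())
c=fit("side",[(325,355),(392,147),(448,158),(380,375)],8,243,198)
# short in side: far-left (225,108) far-right(280,122); near hidden
for p in [(225,108),(280,122)]: print(ray("side",unc(p,8,243,198),.044))
for p in [(392,147),(448,158)]: print(ray("side",unc(p,8,243,198),.044))
```

```text
(array([ 0.5602,  0.0339, -0.0043]), np.float64(0.21230133061206402)) (array([ 0.4844,  0.0348, -0.0084]), np.float64(0.08772745259025783)) [ 0.0758 -0.0009  0.0041]
255 [24, 23, 24, 33, 59, 75, 78, 77, 79, 78, 71, 44, 16, 2, -3, -4, -4, -6, -7, -7, -8, -8, -8, -9, -9, -4, 21, 62, 77, 78, 78, 77, 78, 70, 32, -3, -12, -13, -13]
258 [-13, -14, -13, 0, 43, 72, 78, 79, 77, 77, 72, 47, 4, -12, -14, -13, -13, -13, -15, -13, -14, -14, -14, -14, -14, -12, 7, 56, 77, 79, 78, 78, 77, 70, 34, -6, -15, -14, -15]
262 [-13, -14, -14, -2, 34, 69, 77, 78, 77, 77, 73, 50, 12, -9, -14, -14, -13, -13, -14, -15, -14, -15, -14, -15, -14, -14, 3, 54, 77, 78, 78, 77, 78, 72, 37, -4, -13, -14, -14]
265 [-14, -14, -14, -5, 30, 66, 76, 77, 78, 78, 74, 58, 18, -7, -12, -14, -14, -13, -14, -14, -15, -14, -14, -13, -15, -14, -1, 43, 72, 78, 78, 78, 78, 73, 46, 3, -13, -14, -15]
268 [-13, -14, -13, -5, 28, 66, 77, 78, 78, 78, 75, 59, 20, -7, -13, -14, -15, -14, -14, -14, -14, -14, -13, -14, -14, -12, -1, 42, 72, 78, 78, 79, 78, 73, 49, 8, -10, -9, -8]
[ 0.5701 -0.0261  0.044 ]
[ 0.5449 -0.0248  0.044 ]
[ 0.4948 -0.0241  0.044 ]
[ 0.4703 -0.0246  0.044 ]
```

Spacing is 75.8 mm (top) and 75 mm (side) against 76 ± 3 allowed. The top camera agrees with the robot to about 0.7 mm. Moving to the middle (long) slat.

send_rows(
  series=[
    {"dx":-2,"dy":-3,"dz":-1,"wx":0.018,"wy":0.016,"wz":0,"fingers":110},
    {"dx":-2,"dy":-3,"dz":-2,"wx":0.017,"wy":0.016,"wz":0,"fingers":110},
    {"dx":0,"dy":0,"dz":-1.5,"wx":0,"wy":0,"wz":0,"fingers":110},
    {"dx":0,"dy":0,"dz":0,"wx":0,"wy":0,"wz":0,"fingers":110},
  ],
)

```text
t: 8.97
tool_pos: [0.4963, -0.3261, 0.1365]
orientation: [1.884, 2.073, 0.478]
force: [-2.1, 0.5, -0.5]
opening: 0.0526
```

```bash
sed -i 's/"mid":.*"short"/"mid":[.527,-.331,.0585],"short"/' h.py
python3 - <<'E'
from h import *
t=np.array(STOP["mid"])
plan(t+.08*N,frame(RY,.45));plan(t-.013*N,frame(RY,.45))
E
```

```text
t 8.97 pos [ 0.4963 -0.3261  0.1365] open 0.0526 F [-2.1  0.5 -0.5] q [-0.91 -0.11  1.96  0.43  1.09 -1.16]
d cm [-0.39 -0.78 -0.6 ] rows 0.3  w [-0.0024  0.0005 -0.0123] rows 0.1
t 8.97 pos [ 0.4963 -0.3261  0.1365] open 0.0526 F [-2.1  0.5 -0.5] q [-0.91 -0.11  1.96  0.43  1.09 -1.16]
d cm [ 3.64 -0.44 -8.97] rows 2.3  w [-0.0024  0.0005 -0.0123] rows 0.1
```

send_rows(
  series=[
    {"dx":-0.35,"dy":-0.6,"dz":-0.8,"wx":-0.002,"wy":0,"wz":-0.012,"fingers":110},
    {"dx":0.65,"dy":0,"dz":-1.3,"wx":0,"wy":0,"wz":0,"fingers":110},
    {"dx":0.7,"dy":0.05,"dz":-1.4,"wx":0,"wy":0,"wz":0,"fingers":110},
    {"dx":0.7,"dy":0.05,"dz":-1.4,"wx":0,"wy":0,"wz":0,"fingers":110},
    {"dx":0.7,"dy":0.05,"dz":-1.4,"wx":0,"wy":0,"wz":0,"fingers":110},
    {"dx":0,"dy":0,"dz":0,"wx":0,"wy":0,"wz":0,"fingers":110},
  ],
)

```text
t: 9.47
tool_pos: [0.5265, -0.3255, 0.0762]
orientation: [1.883, 2.064, 0.472]
force: [-0.7, -0.2, -0.0]
opening: 0.0525
```

Run:
```python
from h import *
t=np.array(STOP["mid"])
plan(t-.013*N,frame(RY,.45))
from plant import robot
p=robot.read_state()["tool_pos"]
im=robot.read_camera("side")[:,:,::-1].copy(); x,y=proj("side",p)[0].astype(int)
crop(im,x-45,y-40,90,80,7,f"pics/g3.png")
```

```text
t 9.47 pos [ 0.5265 -0.3255  0.0762] open 0.0525 F [-0.7 -0.2 -0. ] q [-0.86  0.02  1.95  0.45  0.94 -1.17]
d cm [ 0.62 -0.5  -2.94] rows 0.7  w [ 0.0043  0.0038 -0.007 ] rows 0.1
```

View pics/g3.png

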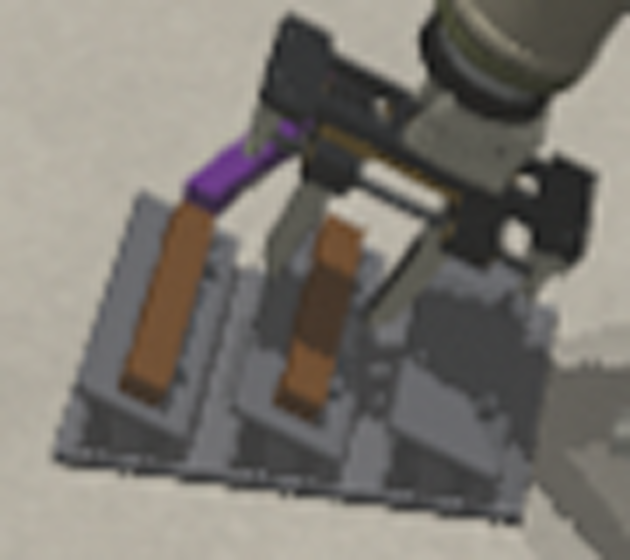

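The fingers straddle the middle long slat (crop (320,310)), and the rack's near ledge is now empty. I'll continue down.

send_rows(
  series=[
    {"dx":0.1,"dy":-0.3,"dz":-1.1,"wx":0.004,"wy":0.004,"wz":-0.007,"fingers":110},
    {"dx":0.3,"dy":-0.2,"dz":-0.9,"wx":0,"wy":0,"wz":0,"fingers":110},
    {"dx":0.2,"dy":0,"dz":-0.6,"wx":0,"wy":0,"wz":0,"fingers":110},
    {"dx":0,"dy":0,"dz":0,"wx":0,"wy":0,"wz":0,"fingers":110},
  ],
)

```text
t: 9.85
tool_pos: [0.5358, -0.3301, 0.0558]
orientation: [1.885, 2.061, 0.47]
force: [0.4, -0.0, -1.3]
opening: 0.0528
```

Run:
```python
from h import *
t=np.array(STOP["mid"])
plan(t-.013*N,frame(RY,.45))
```

```text
t 9.85 pos [ 0.5358 -0.3301  0.0558] open 0.0528 F [ 0.4 -0.  -1.3] q [-0.85  0.08  1.93  0.46  0.9  -1.19]
d cm [-0.32 -0.04 -0.9 ] rows 0.2  w [ 0.0053  0.0044 -0.0046] rows 0.1
```

send_rows(
  series=[
    {"dx":-0.3,"dy":0,"dz":-0.35,"wx":0.005,"wy":0.004,"wz":-0.005,"fingers":110},
    {"dx":0,"dy":0,"dz":-0.45,"wx":0,"wy":0,"wz":0,"fingers":110},
    {"dx":0,"dy":0,"dz":0,"wx":0,"wy":0,"wz":0,"fingers":110},
  ],
)

```text
t: 10.1
tool_pos: [0.5333, -0.3304, 0.0489]
orientation: [1.893, 2.059, 0.471]
force: [-0.1, 0.2, -0.4]
opening: 0.0527
```

Run:
```python
from h import *
t=np.array(STOP["mid"])
plan(t-.013*N,frame(RY,.45))
```

```text
t 10.10 pos [ 0.5333 -0.3304  0.0489] open 0.0527 F [-0.1  0.2 -0.4] q [-0.85  0.08  1.94  0.47  0.89 -1.19]
d cm [-0.06 -0.01 -0.21] rows 0.1  w [0.0012 0.0015 0.0003] rows 0.0
```

send_rows(
  series=[
    {"dx":-0.05,"dy":0,"dz":-0.18,"wx":0,"wy":0,"wz":0,"fingers":110},
    {"dx":0,"dy":0,"dz":0,"wx":0,"wy":0,"wz":0,"fingers":255},
    {"dx":0,"dy":0,"dz":0,"wx":0,"wy":0,"wz":0,"fingers":255},
    {"dx":0,"dy":0,"dz":0,"wx":0,"wy":0,"wz":0,"fingers":255},
    {"dx":0,"dy":0,"dz":0,"wx":0,"wy":0,"wz":0,"fingers":255},
    {"dx":0,"dy":0,"dz":0,"wx":0,"wy":0,"wz":0,"fingers":255},
  ],
)

```text
t: 10.6
tool_pos: [0.5326, -0.3312, 0.0479]
orientation: [1.893, 2.057, 0.471]
force: [-0.5, -0.4, -0.4]
opening: 0.024
```

Run:
```python
from h import *
plan([.5219,-.0019,.15],frame(np.pi/2-.006,0))
plan([.5219,-.0019,.15],frame(RY,0))
```

```text
t 10.60 pos [ 0.5326 -0.3312  0.0479] open 0.024 F [-0.5 -0.4 -0.4] q [-0.85  0.08  1.94  0.47  0.89 -1.19]
d cm [-1.07 32.93 10.21] rows 8.3  w [-0.3619  0.3385  1.4546] rows 12.3
t 10.60 pos [ 0.5326 -0.3312  0.0479] open 0.024 F [-0.5 -0.4 -0.4] q [-0.85  0.08  1.94  0.47  0.89 -1.19]
d cm [-1.07 32.93 10.21] rows 8.3  w [-0.0353  0.4507  0.0007] rows 3.6
```

send_rows(
  series=[
    {"dx":-0.4,"dy":0,"dz":0.8,"wx":0,"wy":0,"wz":0,"fingers":255},
    {"dx":-0.65,"dy":0,"dz":1.35,"wx":0,"wy":0,"wz":0,"fingers":255},
    {"dx":-0.65,"dy":0,"dz":1.35,"wx":0,"wy":0,"wz":0,"fingers":255},
    {"dx":-0.65,"dy":0,"dz":2,"wx":0,"wy":0,"wz":0,"fingers":255},
    {"dx":0,"dy":0.5,"dz":3,"wx":0,"wy":0,"wz":0,"fingers":255},
    {"dx":0.1,"dy":1.5,"dz":3,"wx":0,"wy":0,"wz":0,"fingers":255},
  ],
)

```text
t: 11.1
tool_pos: [0.5028, -0.3074, 0.159]
orientation: [1.908, 2.065, 0.472]
force: [0.7, -0.0, -0.3]
opening: 0.0234
```

send_rows(
  series=[
    {"dx":0.1,"dy":2,"dz":0,"wx":-0.02,"wy":0.02,"wz":0.08,"fingers":255},
    {"dx":0.1,"dy":2.4,"dz":0,"wx":-0.028,"wy":0.026,"wz":0.112,"fingers":255},
    {"dx":0.1,"dy":2.4,"dz":0,"wx":-0.028,"wy":0.026,"wz":0.112,"fingers":255},
    {"dx":0.1,"dy":2.4,"dz":0,"wx":-0.028,"wy":0.026,"wz":0.112,"fingers":255},
    {"dx":0.1,"dy":2.4,"dz":0,"wx":-0.028,"wy":0.026,"wz":0.112,"fingers":255},
    {"dx":0.1,"dy":2.4,"dz":0,"wx":-0.028,"wy":0.026,"wz":0.112,"fingers":255},
    {"dx":0.1,"dy":2.4,"dz":0,"wx":-0.028,"wy":0.026,"wz":0.112,"fingers":255},
    {"dx":0.1,"dy":2.4,"dz":0,"wx":-0.028,"wy":0.026,"wz":0.112,"fingers":255},
    {"dx":0.1,"dy":2.4,"dz":0,"wx":-0.028,"wy":0.026,"wz":0.112,"fingers":255},
    {"dx":0.1,"dy":2.4,"dz":0,"wx":-0.028,"wy":0.026,"wz":0.112,"fingers":255},
    {"dx":0.1,"dy":2.4,"dz":0,"wx":-0.028,"wy":0.026,"wz":0.112,"fingers":255},
    {"dx":0.1,"dy":2.4,"dz":0,"wx":-0.028,"wy":0.026,"wz":0.112,"fingers":255},
    {"dx":0.1,"dy":1,"dz":0,"wx":-0.02,"wy":0.02,"wz":0.08,"fingers":255},
    {"dx":0,"dy":0,"dz":0,"wx":0,"wy":0,"wz":0,"fingers":255},
  ],
)

```text
t: 12.27
tool_pos: [0.5142, -0.0061, 0.1815]
orientation: [0.013, 3.126, -0.012]
force: [0.2, 1.1, -1.1]
opening: 0.0238
```

Run:
```python
from h import *
plan([.5219,-.0019,.11],frame(np.pi/2-.006,0))
```

```text
t 12.27 pos [ 0.5142 -0.0061  0.1815] open 0.0238 F [ 0.2  1.1 -1.1] q [-0.11 -0.1   1.79 -0.01  1.44 -1.67]
d cm [ 0.77  0.42 -7.15] rows 1.7  w [0.0076 0.0155 0.0022] rows 0.1
```

send_rows(
  series=[
    {"dx":0.3,"dy":0.2,"dz":-2,"wx":0.008,"wy":0.015,"wz":0.002,"fingers":255},
    {"dx":0.2,"dy":0.2,"dz":-2,"wx":0,"wy":0,"wz":0,"fingers":255},
    {"dx":0.1,"dy":0,"dz":-1.8,"wx":0,"wy":0,"wz":0,"fingers":255},
    {"dx":0,"dy":0,"dz":-0.5,"wx":0,"wy":0,"wz":0,"fingers":255},
    {"dx":0,"dy":0,"dz":0,"wx":0,"wy":0,"wz":0,"fingers":255},
  ],
)

```text
t: 12.68
tool_pos: [0.5213, -0.0027, 0.1207]
orientation: [0.021, 3.135, 0.001]
force: [-0.7, -0.1, -1.3]
opening: 0.0237
```

Run:
```python
from h import *
plan([.5219,-.0019,.11],frame(np.pi/2-.006,0))
from plant import robot
for n,b in(("top",(225,160,76,80)),("side",(225,175,100,90))):
    im=robot.read_camera(n)[:,:,::-1]; cv2.imwrite(f"pics/l_{n}.png",im); crop(im,*b,7,f"pics/lc_{n}.png")
```

```text
t 12.68 pos [ 0.5213 -0.0027  0.1207] open 0.0237 F [-0.7 -0.1 -1.3] q [-0.1  -0.02  1.83  0.    1.33 -1.66]
d cm [ 0.06  0.08 -1.07] rows 0.3  w [-0.0009  0.0069  0.0073] rows 0.1
```

View pics/lc_top.png

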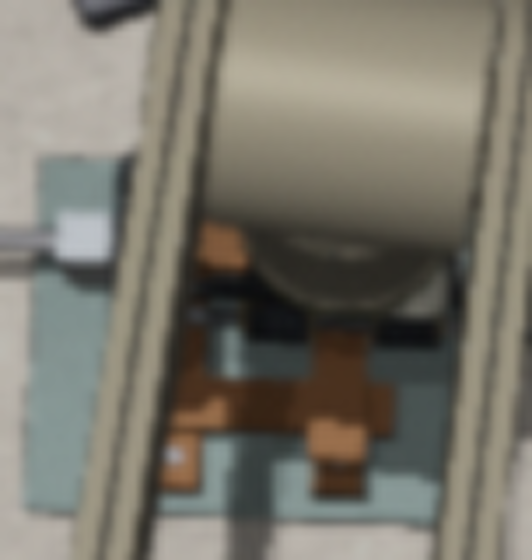

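View pics/lc_side.png

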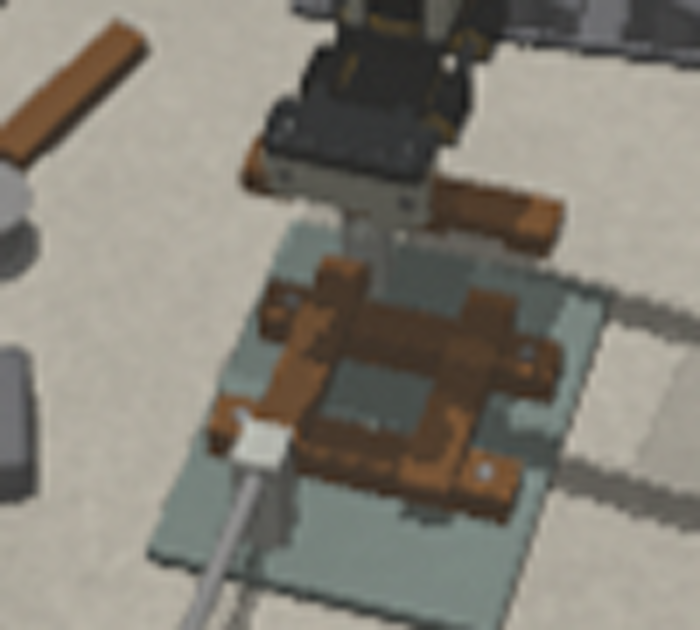

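Run:
```python
from h import *
im=cv2.imread("pics/l_top.png"); crop(im,255,205,40,32,16,"pics/ld1.png")
im2=cv2.imread("pics/l_side.png"); crop(im2,255,190,55,25,14,"pics/ld2.png")
from plant import robot
s=robot.read_state();p=s["tool_pos"];Rc=R.from_rotvec(s["orientation"]).as_matrix()
print(Rc.round(3))
for nm,q in {"nT+":(-.075,.012,.0137),"nT-":(-.075,-.012,.0137),"nB+":(-.075,.012,-.0023),"nB-":(-.075,-.012,-.0023),"fT+":(.075,.012,.0137),"fB+":(.075,.012,-.0023)}.items():
    w=p+np.array(q)
    print(nm,((proj("top",w)[0]-[255,205]+.5)*16-.5).round(0),((proj("side",w)[0]-[255,190]+.5)*14-.5).round(0))
```

```text
[[-1.     0.013  0.008]
 [ 0.013  1.     0.001]
 [-0.008  0.001 -1.   ]]
nT+ [238. 336.] [686. 252.]
nT- [364. 340.] [712. 178.]
nB+ [238. 347.] [684. 299.]
nB- [363. 350.] [710. 225.]
fT+ [ 259. -432.] [ 60. 123.]
fB+ [ 259. -413.] [ 63. 170.]
```

View pics/ld1.png

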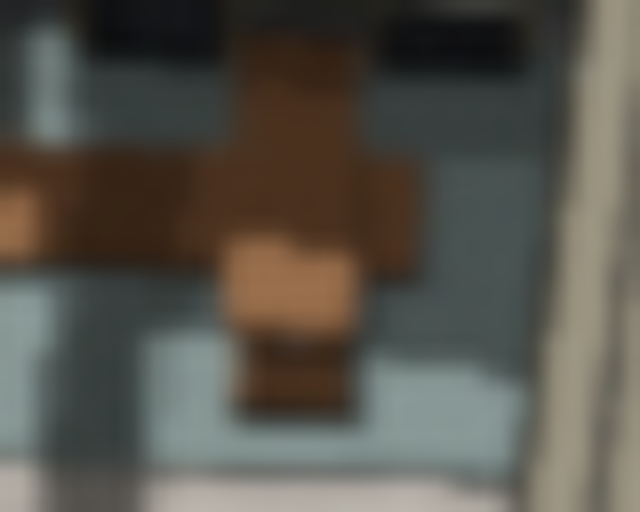

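View pics/ld2.png

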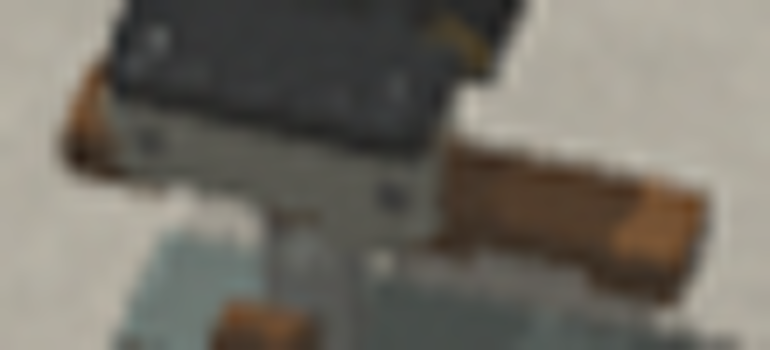

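The slat's near end in the top view, (269,226)–(277,226), is within about 1 mm of prediction once tool yaw is included, so it is centred in the grip. Lowering.

send_rows(
  series=[
    {"dx":0,"dy":0.08,"dz":-2,"wx":0,"wy":0.007,"wz":0.007,"fingers":255},
    {"dx":-0.15,"dy":0,"dz":-2,"wx":0,"wy":0.003,"wz":0,"fingers":255},
    {"dx":-0.15,"dy":0,"dz":-1.5,"wx":0,"wy":0.003,"wz":0,"fingers":255},
    {"dx":0,"dy":0,"dz":0,"wx":0,"wy":0,"wz":0,"fingers":255},
  ],
)

```text
t: 13.12
tool_pos: [0.5235, -0.0041, 0.0733]
orientation: [0.016, 3.134, -0.001]
force: [0.0, -0.2, -0.7]
opening: 0.0239
```

Run:
```python
from h import *
plan([.5217,-.0019,.052],frame(np.pi/2-.006,0))
```

```text
t 13.12 pos [ 0.5235 -0.0041  0.0733] open 0.0239 F [ 0.  -0.2 -0.7] q [-0.11  0.04  1.86  0.    1.24 -1.67]
d cm [-0.18  0.22 -2.13] rows 0.5  w [0.0004 0.0072 0.0042] rows 0.1
```

send_rows(
  series=[
    {"dx":-0.2,"dy":0.2,"dz":-0.8,"wx":0,"wy":0.007,"wz":0.004,"fingers":255},
    {"dx":-0.1,"dy":0.05,"dz":-0.8,"wx":0,"wy":0.002,"wz":0,"fingers":255},
    {"dx":0,"dy":0,"dz":-0.3,"wx":0,"wy":0,"wz":0,"fingers":255},
    {"dx":0,"dy":0,"dz":0,"wx":0,"wy":0,"wz":0,"fingers":255},
  ],
)

```text
t: 13.45
tool_pos: [0.5232, -0.0024, 0.0578]
orientation: [0.012, 3.138, -0.001]
force: [0.7, 0.4, 0.2]
opening: 0.0236
```

Run:
```python
from h import *
plan([.5217,-.0019,.048],frame(np.pi/2-.006,0))
```

```text
t 13.45 pos [ 0.5232 -0.0024  0.0578] open 0.0236 F [0.7 0.4 0.2] q [-0.1   0.06  1.87 -0.    1.21 -1.66]
d cm [-0.15  0.05 -0.98] rows 0.2  w [0.0009 0.0039 0.0019] rows 0.0
```

send_rows(
  series=[
    {"dx":-0.15,"dy":0.05,"dz":-0.4,"wx":0.001,"wy":0.004,"wz":0.002,"fingers":255},
    {"dx":-0.07,"dy":0,"dz":-0.3,"wx":0,"wy":0.001,"wz":0,"fingers":255},
    {"dx":0,"dy":0,"dz":0,"wx":0,"wy":0,"wz":0,"fingers":255},
  ],
)

```text
t: 13.7
tool_pos: [0.522, -0.0018, 0.0517]
orientation: [0.009, 3.141, -0.0]
force: [0.6, 0.1, 0.3]
opening: 0.0238
```

Run:
```python
from h import *
plan([.5217,-.0019,.048],frame(np.pi/2-.006,0))
```

```text
t 13.70 pos [ 0.522  -0.0018  0.0517] open 0.0238 F [0.6 0.1 0.3] q [-0.1   0.07  1.87  0.    1.2  -1.67]
d cm [-0.03 -0.01 -0.37] rows 0.1  w [ 0.      0.0008 -0.0005] rows 0.0
```

send_rows(
  series=[
    {"dx":-0.05,"dy":0,"dz":-0.2,"wx":0,"wy":0.001,"wz":0,"fingers":255},
    {"dx":-0.05,"dy":0,"dz":-0.2,"wx":0,"wy":0.001,"wz":0,"fingers":255},
    {"dx":-0.04,"dy":0,"dz":-0.15,"wx":0,"wy":0,"wz":0,"fingers":255},
  ],
)

```text
t: 13.95
tool_pos: [0.5212, -0.0019, 0.0466]
orientation: [0.009, 3.142, -0.0]
force: [-0.1, 0.6, -0.6]
opening: 0.0237
```

send_rows(
  series=[
    {"dx":-0.02,"dy":0,"dz":-0.15,"wx":0,"wy":0,"wz":0,"fingers":255},
    {"dx":-0.02,"dy":0,"dz":-0.15,"wx":0,"wy":0,"wz":0,"fingers":255},
  ],
)

```text
t: 14.12
tool_pos: [0.5207, -0.0019, 0.0433]
orientation: [-0.009, -3.142, 0.0]
force: [-0.7, -0.3, -0.5]
opening: 0.0238
```

Passed lip height without force, so the notches are engaging.

send_rows(
  series=[
    {"dx":0,"dy":0,"dz":-0.15,"wx":0,"wy":0,"wz":0,"fingers":255},
    {"dx":0,"dy":0,"dz":-0.12,"wx":0,"wy":0,"wz":0,"fingers":255},
  ],
)

```text
t: 14.28
tool_pos: [0.5207, -0.0019, 0.0404]
orientation: [0.009, 3.142, -0.0]
force: [-7.3, 0.5, 19.5]
opening: 0.0242
```

send_rows(
  series=[
    {"dx":0,"dy":0,"dz":-0.07,"wx":0,"wy":0,"wz":0,"fingers":255},
  ],
)

```text
t: 14.37
tool_pos: [0.5207, -0.0019, 0.0404]
orientation: [-0.009, -3.141, 0.0]
force: [-8.7, 0.6, 16.3]
opening: 0.0236
```

Seated firmly at z=0.0404, as predicted. Release and go for the far slat.

send_rows(
  series=[
    {"dx":0,"dy":0,"dz":0.03,"wx":0,"wy":0,"wz":0,"fingers":255},
    {"dx":0,"dy":0,"dz":0,"wx":0,"wy":0,"wz":0,"fingers":135},
    {"dx":0,"dy":0,"dz":0,"wx":0,"wy":0,"wz":0,"fingers":135},
    {"dx":0,"dy":0,"dz":0,"wx":0,"wy":0,"wz":0,"fingers":135},
    {"dx":0,"dy":0,"dz":1,"wx":0,"wy":0,"wz":0,"fingers":135},
    {"dx":0.1,"dy":0,"dz":2,"wx":0,"wy":0,"wz":0,"fingers":135},
    {"dx":0.1,"dy":0,"dz":3,"wx":0,"wy":0,"wz":0,"fingers":135},
    {"dx":0,"dy":0,"dz":4,"wx":0,"wy":0,"wz":0,"fingers":135},
    {"dx":0,"dy":-1,"dz":4,"wx":0,"wy":0,"wz":0,"fingers":110},
  ],
)

```text
t: 15.12
tool_pos: [0.5139, -0.01, 0.1763]
orientation: [-0.007, -3.121, -0.004]
force: [0.1, -1.3, -0.2]
opening: 0.0471
```

Run:
```python
from h import *
t=np.array(STOP["far"])
plan(t+.12*N,frame(RY,.45))
```

```text
t 15.12 pos [ 0.5139 -0.01    0.1763] open 0.0471 F [ 0.1 -1.3 -0.2] q [-0.12 -0.06  1.76  0.    1.46 -1.69]
d cm [  4.51 -31.33  -0.85] rows 7.6  w [ 0.3459 -0.3491 -1.4605] rows 12.3
```

send_rows(
  series=[
    {"dx":0.3,"dy":-2,"dz":0.1,"wx":0.02,"wy":-0.02,"wz":-0.08,"fingers":110},
    {"dx":0.35,"dy":-2.4,"dz":0,"wx":0.027,"wy":-0.027,"wz":-0.112,"fingers":110},
    {"dx":0.35,"dy":-2.4,"dz":0,"wx":0.027,"wy":-0.027,"wz":-0.112,"fingers":110},
    {"dx":0.35,"dy":-2.4,"dz":0,"wx":0.027,"wy":-0.027,"wz":-0.112,"fingers":110},
    {"dx":0.35,"dy":-2.4,"dz":0,"wx":0.027,"wy":-0.027,"wz":-0.112,"fingers":110},
    {"dx":0.35,"dy":-2.4,"dz":0,"wx":0.027,"wy":-0.027,"wz":-0.112,"fingers":110},
    {"dx":0.35,"dy":-2.4,"dz":0,"wx":0.027,"wy":-0.027,"wz":-0.112,"fingers":110},
    {"dx":0.35,"dy":-2.4,"dz":0,"wx":0.027,"wy":-0.027,"wz":-0.112,"fingers":110},
    {"dx":0.35,"dy":-2.4,"dz":0,"wx":0.027,"wy":-0.027,"wz":-0.112,"fingers":110},
    {"dx":0.35,"dy":-2.4,"dz":0,"wx":0.027,"wy":-0.027,"wz":-0.112,"fingers":110},
    {"dx":0.35,"dy":-2.4,"dz":0,"wx":0.027,"wy":-0.027,"wz":-0.112,"fingers":110},
    {"dx":0.35,"dy":-2.4,"dz":0,"wx":0.027,"wy":-0.027,"wz":-0.112,"fingers":110},
    {"dx":0.3,"dy":-2,"dz":0,"wx":0.02,"wy":-0.025,"wz":-0.08,"fingers":110},
    {"dx":0,"dy":0,"dz":0,"wx":0,"wy":0,"wz":0,"fingers":110},
  ],
)

```text
t: 16.28
tool_pos: [0.5665, -0.3319, 0.2068]
orientation: [1.872, 2.035, 0.45]
force: [0.3, -0.0, -0.1]
opening: 0.0527
```

Run:
```python
from h import *
t=np.array(STOP["far"])
plan(t+.08*N,frame(RY,.45));plan(t-.013*N,frame(RY,.45))
from plant import robot
for n,b in(("top",(225,175,76,66)),("side",(243,198,72,70))):
    im=robot.read_camera(n)[:,:,::-1]; cv2.imwrite(f"pics/m_{n}.png",im); crop(im,*b,9 if n=="top" else 8,f"pics/mc_{n}.png")
```

```text
t 16.28 pos [ 0.5665 -0.3319  0.2068] open 0.0527 F [ 0.3 -0.  -0.1] q [-0.8  -0.06  1.78  0.37  1.11 -1.  ]
d cm [ 0.99  1.01 -7.49] rows 1.8  w [0.0324 0.0197 0.008 ] rows 0.3
t 16.28 pos [ 0.5665 -0.3319  0.2068] open 0.0527 F [ 0.3 -0.  -0.1] q [-0.8  -0.06  1.78  0.37  1.11 -1.  ]
d cm [  5.02   1.35 -15.87] rows 4.0  w [0.0324 0.0197 0.008 ] rows 0.3
```

View pics/mc_top.png

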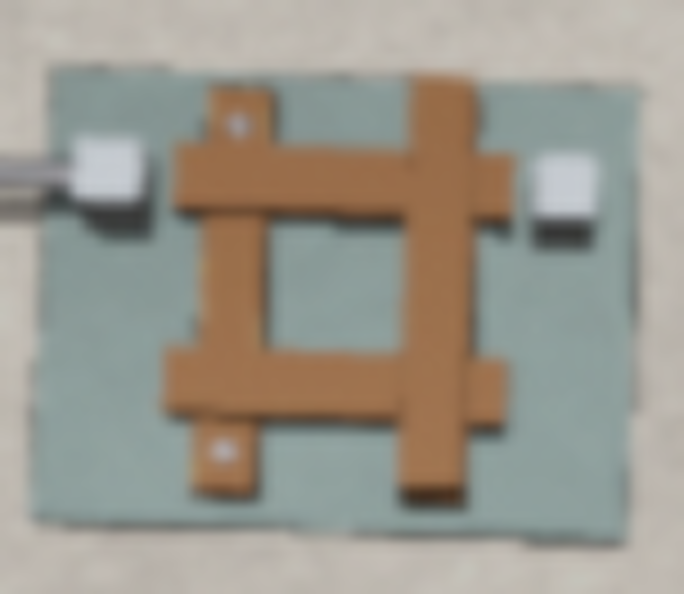

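View pics/mc_side.png

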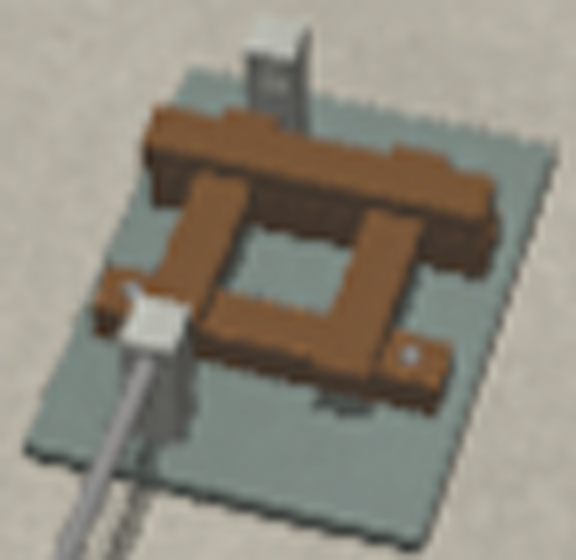

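The first long slat is seated above the -y bearer (top crop columns 398–477) with no gap in the side view. Next, the approach to the far slat.

send_rows(
  series=[
    {"dx":0.4,"dy":0.5,"dz":-2,"wx":0.032,"wy":0.02,"wz":0.008,"fingers":110},
    {"dx":0.4,"dy":0.5,"dz":-2.5,"wx":0,"wy":0,"wz":0,"fingers":110},
    {"dx":0.2,"dy":0,"dz":-2,"wx":0,"wy":0,"wz":0,"fingers":110},
    {"dx":0.3,"dy":0,"dz":-1,"wx":0,"wy":0,"wz":0,"fingers":110},
    {"dx":0,"dy":0,"dz":0,"wx":0,"wy":0,"wz":0,"fingers":110},
  ],
)

```text
t: 16.8
tool_pos: [0.5822, -0.3147, 0.1349]
orientation: [1.869, 2.084, 0.471]
force: [-0.2, 0.2, 0.1]
opening: 0.0528
```

```bash
sed -i 's/"far":\[[^]]*\]/"far":[.611,-.3189,.0588]/' h.py
python3 - <<'E'
from h import *
t=np.array(STOP["far"])
plan(t+.08*N,frame(RY,.45));plan(t-.013*N,frame(RY,.45))
L=np.array([(.075,.012,.054),(.075,-.012,.054),(-.075,.012,.054),(-.075,-.012,.054)])
px=np.array([unc(b,9,225,175) for b in [(413,75),(477,77),(398,487),(465,490)]])
q=least_squares(lambda p:(proj("top",T(p,L))-px).ravel(),[.5,0,0]);print(q.x.round(4),abs(q.fun).max())
E
```

```text
t 16.80 pos [ 0.5822 -0.3147  0.1349] open 0.0528 F [-0.2  0.2  0.1] q [-0.76  0.04  1.81  0.4   1.02 -1.03]
d cm [-0.59 -0.71 -0.4 ] rows 0.2  w [ 0.0057 -0.0003 -0.0238] rows 0.2
t 16.80 pos [ 0.5822 -0.3147  0.1349] open 0.0528 F [-0.2  0.2  0.1] q [-0.76  0.04  1.81  0.4   1.02 -1.03]
d cm [ 3.44 -0.37 -8.78] rows 2.3  w [ 0.0057 -0.0003 -0.0238] rows 0.2
[ 0.5227 -0.0009 -0.0063] 0.14255628646458263
```

send_rows(
  series=[
    {"dx":-0.5,"dy":-0.5,"dz":-0.6,"wx":0.006,"wy":0,"wz":-0.024,"fingers":110},
    {"dx":0.5,"dy":-0.1,"dz":-1.3,"wx":0,"wy":0,"wz":0,"fingers":110},
    {"dx":0.65,"dy":0.03,"dz":-1.4,"wx":0,"wy":0,"wz":0,"fingers":110},
    {"dx":0.65,"dy":0.03,"dz":-1.4,"wx":0,"wy":0,"wz":0,"fingers":110},
    {"dx":0.65,"dy":0.03,"dz":-1.4,"wx":0,"wy":0,"wz":0,"fingers":110},
    {"dx":0,"dy":0,"dz":0,"wx":0,"wy":0,"wz":0,"fingers":110},
  ],
)

```text
t: 17.3
tool_pos: [0.6044, -0.3211, 0.0792]
orientation: [1.888, 2.056, 0.471]
force: [0.6, 0.2, -0.6]
opening: 0.0528
```

Run:
```python
from h import *
t=np.array(STOP["far"])
plan(t-.013*N,frame(RY,.45))
```

```text
t 17.30 pos [ 0.6044 -0.3211  0.0792] open 0.0528 F [ 0.6  0.2 -0.6] q [-0.74  0.16  1.79  0.42  0.91 -1.04]
d cm [ 1.22  0.27 -3.21] rows 0.8  w [ 0.0051  0.0054 -0.0004] rows 0.1
```

send_rows(
  series=[
    {"dx":0.35,"dy":0.15,"dz":-1.1,"wx":0.005,"wy":0.005,"wz":0,"fingers":110},
    {"dx":0.35,"dy":0.1,"dz":-0.9,"wx":0,"wy":0,"wz":0,"fingers":110},
    {"dx":0.2,"dy":0,"dz":-0.6,"wx":0,"wy":0,"wz":0,"fingers":110},
    {"dx":0,"dy":0,"dz":0,"wx":0,"wy":0,"wz":0,"fingers":110},
  ],
)

```text
t: 17.63
tool_pos: [0.6149, -0.3204, 0.0572]
orientation: [1.89, 2.057, 0.471]
force: [0.3, 0.2, 0.5]
opening: 0.0529
```

Run:
```python
from h import *
t=np.array(STOP["far"])
plan(t-.013*N,frame(RY,.45))
from plant import robot
p=robot.read_state()["tool_pos"]
im=robot.read_camera("side")[:,:,::-1].copy(); x,y=proj("side",p)[0].astype(int)
crop(im,x-45,y-40,90,80,7,f"pics/g4.png")
```

```text
t 17.63 pos [ 0.6149 -0.3204  0.0572] open 0.0529 F [0.3 0.2 0.5] q [-0.73  0.21  1.78  0.43  0.87 -1.04]
d cm [ 0.18  0.2  -1.01] rows 0.3  w [0.0031 0.0041 0.0001] rows 0.0
```

View pics/g4.png

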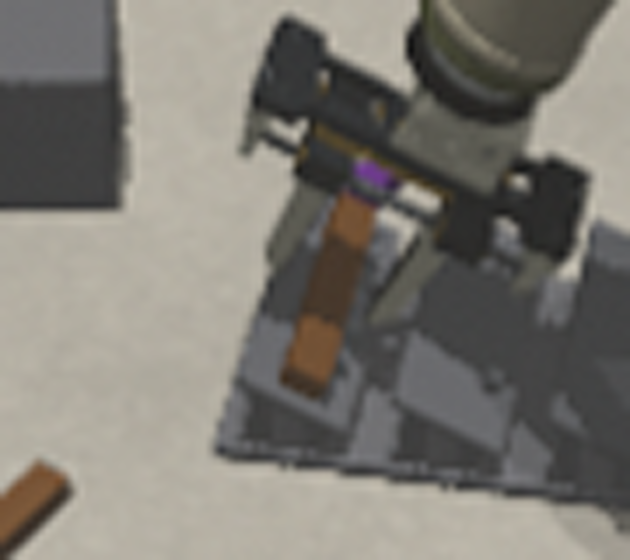

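Fingers straddle the far slat (crop (330,290)) and the purple bar is clear behind it.

send_rows(
  series=[
    {"dx":0.1,"dy":0.15,"dz":-0.5,"wx":0.003,"wy":0.004,"wz":0,"fingers":110},
    {"dx":0,"dy":0.05,"dz":-0.4,"wx":0,"wy":0,"wz":0,"fingers":110},
    {"dx":0,"dy":0,"dz":0,"wx":0,"wy":0,"wz":0,"fingers":110},
  ],
)

```text
t: 17.93
tool_pos: [0.6168, -0.3196, 0.0508]
orientation: [1.892, 2.057, 0.471]
force: [-0.1, -0.5, 0.6]
opening: 0.0532
```

Run:
```python
from h import *
t=np.array(STOP["far"])
plan(t-.013*N,frame(RY,.45))
```

```text
t 17.93 pos [ 0.6168 -0.3196  0.0508] open 0.0532 F [-0.1 -0.5  0.6] q [-0.73  0.22  1.78  0.43  0.86 -1.05]
d cm [-0.02  0.12 -0.37] rows 0.1  w [0.0024 0.0028 0.0005] rows 0.0
```

send_rows(
  series=[
    {"dx":-0.02,"dy":0.12,"dz":-0.33,"wx":0.002,"wy":0.003,"wz":0,"fingers":110},
    {"dx":0,"dy":0,"dz":0,"wx":0,"wy":0,"wz":0,"fingers":255},
    {"dx":0,"dy":0,"dz":0,"wx":0,"wy":0,"wz":0,"fingers":255},
    {"dx":0,"dy":0,"dz":0,"wx":0,"wy":0,"wz":0,"fingers":255},
    {"dx":0,"dy":0,"dz":0,"wx":0,"wy":0,"wz":0,"fingers":255},
    {"dx":0,"dy":0,"dz":0,"wx":0,"wy":0,"wz":0,"fingers":255},
  ],
)

```text
t: 18.43
tool_pos: [0.6166, -0.3186, 0.0478]
orientation: [1.895, 2.059, 0.471]
force: [-0.9, 0.1, -0.6]
opening: 0.0244
```

Run:
```python
from h import *
plan([.5217,.0732,.16],frame(np.pi/2-.006,0))
```

```text
t 18.43 pos [ 0.6166 -0.3186  0.0478] open 0.0244 F [-0.9  0.1 -0.6] q [-0.72  0.23  1.78  0.43  0.86 -1.04]
d cm [-9.49 39.18 11.22] rows 10.0  w [-0.3614  0.3356  1.4547] rows 12.3
```

send_rows(
  series=[
    {"dx":-0.4,"dy":0,"dz":0.8,"wx":0,"wy":0,"wz":0,"fingers":255},
    {"dx":-0.65,"dy":0,"dz":1.35,"wx":0,"wy":0,"wz":0,"fingers":255},
    {"dx":-0.65,"dy":0,"dz":1.35,"wx":0,"wy":0,"wz":0,"fingers":255},
    {"dx":-0.65,"dy":0,"dz":2,"wx":0,"wy":0,"wz":0,"fingers":255},
    {"dx":0,"dy":0.5,"dz":3,"wx":0,"wy":0,"wz":0,"fingers":255},
    {"dx":0,"dy":1.5,"dz":3,"wx":0,"wy":0,"wz":0,"fingers":255},
  ],
)

```text
t: 18.93
tool_pos: [0.5852, -0.2956, 0.158]
orientation: [1.91, 2.068, 0.469]
force: [0.9, -0.5, -0.5]
opening: 0.0236
```

send_rows(
  series=[
    {"dx":-0.4,"dy":2.2,"dz":0,"wx":-0.02,"wy":0.02,"wz":0.08,"fingers":255},
    {"dx":-0.5,"dy":2.8,"dz":0,"wx":-0.028,"wy":0.026,"wz":0.112,"fingers":255},
    {"dx":-0.5,"dy":2.8,"dz":0,"wx":-0.028,"wy":0.026,"wz":0.112,"fingers":255},
    {"dx":-0.5,"dy":2.8,"dz":0,"wx":-0.028,"wy":0.026,"wz":0.112,"fingers":255},
    {"dx":-0.5,"dy":2.8,"dz":0,"wx":-0.028,"wy":0.026,"wz":0.112,"fingers":255},
    {"dx":-0.5,"dy":2.8,"dz":0,"wx":-0.028,"wy":0.026,"wz":0.112,"fingers":255},
    {"dx":-0.5,"dy":2.8,"dz":0,"wx":-0.028,"wy":0.026,"wz":0.112,"fingers":255},
    {"dx":-0.5,"dy":2.8,"dz":0,"wx":-0.028,"wy":0.026,"wz":0.112,"fingers":255},
    {"dx":-0.5,"dy":2.8,"dz":0,"wx":-0.028,"wy":0.026,"wz":0.112,"fingers":255},
    {"dx":-0.5,"dy":2.8,"dz":0,"wx":-0.028,"wy":0.026,"wz":0.112,"fingers":255},
    {"dx":-0.5,"dy":2.8,"dz":0,"wx":-0.028,"wy":0.026,"wz":0.112,"fingers":255},
    {"dx":-0.5,"dy":2.8,"dz":0,"wx":-0.028,"wy":0.026,"wz":0.112,"fingers":255},
    {"dx":-0.5,"dy":2,"dz":0,"wx":-0.02,"wy":0.02,"wz":0.08,"fingers":255},
    {"dx":-0.3,"dy":1.5,"dz":0,"wx":0,"wy":0,"wz":0,"fingers":255},
    {"dx":0,"dy":0,"dz":0,"wx":0,"wy":0,"wz":0,"fingers":255},
  ],
)

```text
t: 20.18
tool_pos: [0.5133, 0.079, 0.1828]
orientation: [0.01, 3.125, -0.011]
force: [1.1, -0.5, -0.7]
opening: 0.0235
```

Run:
```python
from h import *
plan([.5214,.0732,.12],frame(np.pi/2-.006,0))
```

```text
t 20.18 pos [0.5133 0.079  0.1828] open 0.0235 F [ 1.1 -0.5 -0.7] q [ 0.06 -0.09  1.77 -0.01  1.44 -1.5 ]
d cm [ 0.81 -0.58 -6.28] rows 1.5  w [0.007  0.0167 0.0006] rows 0.1
```

send_rows(
  series=[
    {"dx":0.3,"dy":-0.3,"dz":-2,"wx":0.007,"wy":0.016,"wz":0,"fingers":255},
    {"dx":0.2,"dy":-0.2,"dz":-2,"wx":0,"wy":0,"wz":0,"fingers":255},
    {"dx":0.1,"dy":0,"dz":-1.8,"wx":0,"wy":0,"wz":0,"fingers":255},
    {"dx":0,"dy":0,"dz":-0.5,"wx":0,"wy":0,"wz":0,"fingers":255},
    {"dx":0,"dy":0,"dz":0,"wx":0,"wy":0,"wz":0,"fingers":255},
  ],
)

```text
t: 20.6
tool_pos: [0.5208, 0.0727, 0.1224]
orientation: [0.01, 3.134, -0.0]
force: [-1.0, -0.1, -0.4]
opening: 0.0237
```

Run:
```python
from h import *
plan([.5214,.0732,.12],frame(np.pi/2-.006,0))
from plant import robot
im=robot.read_camera("top")[:,:,::-1]; crop(im,230,205,40,32,16,"pics/n1.png")
im2=robot.read_camera("side")[:,:,::-1]; crop(im2,230,190,80,60,9,"pics/n2.png")
s=robot.read_state();p=s["tool_pos"];Rc=R.from_rotvec(s["orientation"]).as_matrix()
sx=-np.sign(Rc[0,0])
for nm,q in {"nT+":(-.075,.012,.0137),"nT-":(-.075,-.012,.0137),"nB+":(-.075,.012,-.0023),"nB-":(-.075,-.012,-.0023),"fT+":(.075,.012,.0137),"fB+":(.075,.012,-.0023)}.items():
    w=p+Rc@(np.array(q)*[-1,1,-1])
    print(nm,((proj("top",w)[0]-[230,205]+.5)*16-.5).round(0),((proj("side",w)[0]-[230,190]+.5)*9-.5).round(0))
```

```text
t 20.60 pos [0.5208 0.0727 0.1224] open 0.0237 F [-1.  -0.1 -0.4] q [ 0.04 -0.01  1.81 -0.    1.33 -1.52]
d cm [ 0.06  0.05 -0.24] rows 0.1  w [0.0003 0.0076 0.0001] rows 0.1
nT+ [238. 329.] [613. 319.]
nT- [364. 333.] [631. 268.]
nB+ [243. 339.] [612. 349.]
nB- [367. 343.] [630. 298.]
fT+ [ 271. -442.] [197. 225.]
fB+ [ 275. -424.] [200. 255.]
```

View pics/n1.png

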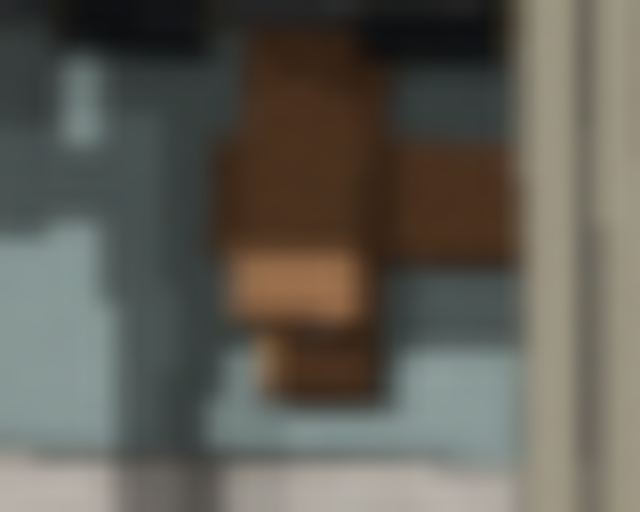

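View pics/n2.png

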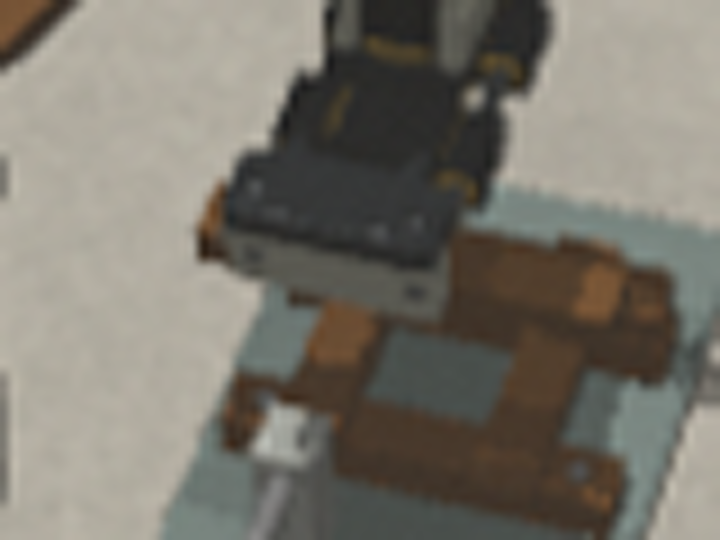

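The near end at top px (244–252, 225) is about 1 mm further +x than for the first slat, so I'll aim 1 mm lower in x.

send_rows(
  series=[
    {"dx":-0.1,"dy":0.1,"dz":-2,"wx":0,"wy":0.008,"wz":0,"fingers":255},
    {"dx":-0.2,"dy":0.05,"dz":-2,"wx":0,"wy":0.003,"wz":0,"fingers":255},
    {"dx":-0.2,"dy":0.05,"dz":-1.8,"wx":0,"wy":0.003,"wz":0,"fingers":255},
    {"dx":0,"dy":0,"dz":0,"wx":0,"wy":0,"wz":0,"fingers":255},
  ],
)

```text
t: 21.03
tool_pos: [0.5213, 0.0738, 0.072]
orientation: [0.013, 3.135, 0.0]
force: [-1.1, 0.5, -1.8]
opening: 0.0237
```

Run:
```python
from h import *
plan([.5202,.0732,.052],frame(np.pi/2-.006,0))
```

```text
t 21.03 pos [0.5213 0.0738 0.072 ] open 0.0237 F [-1.1  0.5 -1.8] q [ 0.04  0.05  1.85 -0.    1.23 -1.52]
d cm [-0.11 -0.06 -2.  ] rows 0.5  w [-0.0002  0.0068  0.0022] rows 0.1
```

send_rows(
  series=[
    {"dx":-0.15,"dy":-0.05,"dz":-0.8,"wx":0,"wy":0.007,"wz":0.002,"fingers":255},
    {"dx":-0.1,"dy":0,"dz":-0.7,"wx":0,"wy":0.002,"wz":0,"fingers":255},
    {"dx":-0.05,"dy":0,"dz":-0.3,"wx":0,"wy":0,"wz":0,"fingers":255},
    {"dx":0,"dy":0,"dz":0,"wx":0,"wy":0,"wz":0,"fingers":255},
  ],
)

```text
t: 21.37
tool_pos: [0.5213, 0.0728, 0.0577]
orientation: [0.011, 3.138, 0.001]
force: [-0.4, -0.0, -1.6]
opening: 0.0237
```

Run:
```python
from h import *
plan([.5202,.0732,.048],frame(np.pi/2-.006,0))
```

```text
t 21.37 pos [0.5213 0.0728 0.0577] open 0.0237 F [-0.4 -0.  -1.6] q [ 0.04  0.07  1.86  0.    1.21 -1.52]
d cm [-0.11  0.04 -0.97] rows 0.2  w [-0.0004  0.0034  0.0007] rows 0.0
```

send_rows(
  series=[
    {"dx":-0.15,"dy":0.05,"dz":-0.4,"wx":0,"wy":0.004,"wz":0.001,"fingers":255},
    {"dx":-0.1,"dy":0,"dz":-0.35,"wx":0,"wy":0.001,"wz":0,"fingers":255},
    {"dx":-0.05,"dy":0,"dz":-0.2,"wx":0,"wy":0,"wz":0,"fingers":255},
  ],
)

```text
t: 21.62
tool_pos: [0.5199, 0.0734, 0.0499]
orientation: [0.009, 3.14, 0.001]
force: [0.5, 0.6, -0.4]
opening: 0.0238
```

send_rows(
  series=[
    {"dx":-0.04,"dy":0,"dz":-0.15,"wx":0,"wy":0.001,"wz":0,"fingers":255},
    {"dx":-0.02,"dy":0,"dz":-0.15,"wx":0,"wy":0,"wz":0,"fingers":255},
  ],
)

```text
t: 21.78
tool_pos: [0.5193, 0.0735, 0.0467]
orientation: [0.009, 3.141, 0.001]
force: [-1.3, 0.8, -0.2]
opening: 0.0237
```

send_rows(
  series=[
    {"dx":-0.02,"dy":0,"dz":-0.15,"wx":0,"wy":0,"wz":0,"fingers":255},
    {"dx":0,"dy":0,"dz":-0.1,"wx":0,"wy":0,"wz":0,"fingers":255},
  ],
)

```text
t: 21.95
tool_pos: [0.5191, 0.0735, 0.044]
orientation: [0.009, 3.141, 0.001]
force: [-0.5, 0.9, -0.6]
opening: 0.0241
```

send_rows(
  series=[
    {"dx":0,"dy":0,"dz":-0.15,"wx":0,"wy":0,"wz":0,"fingers":255},
    {"dx":0,"dy":0,"dz":-0.12,"wx":0,"wy":0,"wz":0,"fingers":255},
  ],
)

```text
t: 22.12
tool_pos: [0.5192, 0.0735, 0.0411]
orientation: [0.009, 3.14, 0.001]
force: [-0.0, 0.2, 0.0]
opening: 0.0238
```

send_rows(
  series=[
    {"dx":0,"dy":0,"dz":-0.1,"wx":0,"wy":0,"wz":0,"fingers":255},
  ],
)

```text
t: 22.2
tool_pos: [0.5193, 0.0735, 0.0404]
orientation: [0.008, 3.14, 0.001]
force: [-7.5, 0.0, 18.2]
opening: 0.0239
```

Seated at the same height, 0.0404. Release, rise, and move toward behind the bolt's pin.

send_rows(
  series=[
    {"dx":0,"dy":0,"dz":0.03,"wx":0,"wy":0,"wz":0,"fingers":255},
    {"dx":0,"dy":0,"dz":0,"wx":0,"wy":0,"wz":0,"fingers":135},
    {"dx":0,"dy":0,"dz":0,"wx":0,"wy":0,"wz":0,"fingers":135},
    {"dx":0,"dy":0,"dz":0,"wx":0,"wy":0,"wz":0,"fingers":135},
    {"dx":0,"dy":0,"dz":1,"wx":0,"wy":0,"wz":0,"fingers":135},
    {"dx":0.1,"dy":0,"dz":2,"wx":0,"wy":0,"wz":0,"fingers":135},
    {"dx":0.1,"dy":0,"dz":3,"wx":0,"wy":0,"wz":0,"fingers":135},
    {"dx":0,"dy":0,"dz":4,"wx":0,"wy":0,"wz":0,"fingers":135},
    {"dx":0,"dy":0,"dz":3,"wx":0,"wy":0,"wz":0,"fingers":135},
  ],
)

```text
t: 22.95
tool_pos: [0.5136, 0.0731, 0.1683]
orientation: [-0.009, -3.126, 0.0]
force: [0.9, 0.1, 0.6]
opening: 0.0438
```

Run:
```python
from h import *
for c in [(48,112)]: print(ray("top",unc(c,5.7,165,170),.102))
for k in(.264,.286): print(proj("top",T([.5203,.0361,-.006],[(.034,k,.102)])))
plan([.555,.38,.18],frame(-.006,0))
```

```text
[0.5585959  0.31619655 0.102     ]
[[178.13633039 190.21856202]]
[[171.14829408 189.99064998]]
t 22.95 pos [0.5136 0.0731 0.1683] open 0.0438 F [0.9 0.1 0.6] q [ 0.04 -0.04  1.76  0.    1.44 -1.52]
d cm [ 4.14 30.69  1.17] rows 7.4  w [-0.012  -0.0123 -1.5712] rows 12.6
```

The knob is at about (0.558, 0.316), bolt travel about 6 mm, consistent with the description.

send_rows(
  series=[
    {"dx":0.3,"dy":1.5,"dz":0.5,"wx":0,"wy":0,"wz":-0.08,"fingers":255},
    {"dx":0.35,"dy":2.4,"dz":0.3,"wx":0,"wy":0,"wz":-0.12,"fingers":255},
    {"dx":0.35,"dy":2.5,"dz":0,"wx":0,"wy":0,"wz":-0.12,"fingers":255},
    {"dx":0.35,"dy":2.5,"dz":0,"wx":0,"wy":0,"wz":-0.12,"fingers":255},
    {"dx":0.35,"dy":2.5,"dz":0,"wx":0,"wy":0,"wz":-0.12,"fingers":255},
    {"dx":0.35,"dy":2.5,"dz":0,"wx":0,"wy":0,"wz":-0.12,"fingers":255},
    {"dx":0.35,"dy":2.5,"dz":0,"wx":0,"wy":0,"wz":-0.12,"fingers":255},
    {"dx":0.35,"dy":2.5,"dz":0,"wx":0,"wy":0,"wz":-0.12,"fingers":255},
    {"dx":0.35,"dy":2.5,"dz":0,"wx":0,"wy":0,"wz":-0.12,"fingers":255},
    {"dx":0.35,"dy":2.5,"dz":0,"wx":0,"wy":0,"wz":-0.12,"fingers":255},
    {"dx":0.35,"dy":2.5,"dz":0,"wx":0,"wy":0,"wz":-0.12,"fingers":255},
    {"dx":0.35,"dy":2.5,"dz":0,"wx":0,"wy":0,"wz":-0.12,"fingers":255},
    {"dx":0.3,"dy":1.8,"dz":0,"wx":0,"wy":0,"wz":-0.12,"fingers":255},
    {"dx":0,"dy":0,"dz":0,"wx":0,"wy":0,"wz":-0.05,"fingers":255},
    {"dx":0,"dy":0,"dz":0,"wx":0,"wy":0,"wz":0,"fingers":255},
  ],
)

```text
t: 24.2
tool_pos: [0.5647, 0.396, 0.2033]
orientation: [2.291, 2.134, 0.009]
force: [-0.6, -0.3, -0.1]
opening: 0.0003
```

Run:
```python
from h import *
plan([.557,.36,.078],frame(-.006,0))
from plant import robot
for n,b in(("top",(150,165,150,85)),("side",(225,198,90,110))):
    im=robot.read_camera(n)[:,:,::-1]; cv2.imwrite(f"pics/p_{n}.png",im); crop(im,*b,5.3,f"pics/pc_{n}.png")
```

```text
t 24.20 pos [0.5647 0.396  0.2033] open 0.0003 F [-0.6 -0.3 -0.1] q [ 0.54  0.37  1.23 -0.01  1.53  0.61]
d cm [ -0.77  -3.6  -12.53] rows 3.1  w [0.0041 0.012  0.065 ] rows 0.5
```

View pics/pc_top.png

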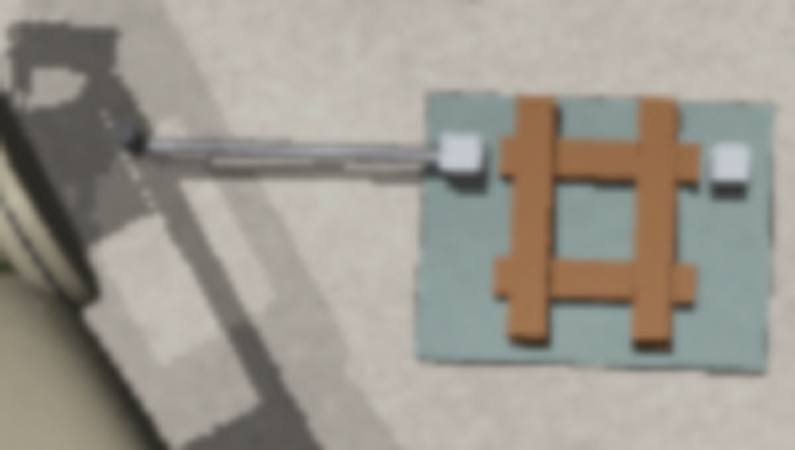

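View pics/pc_side.png

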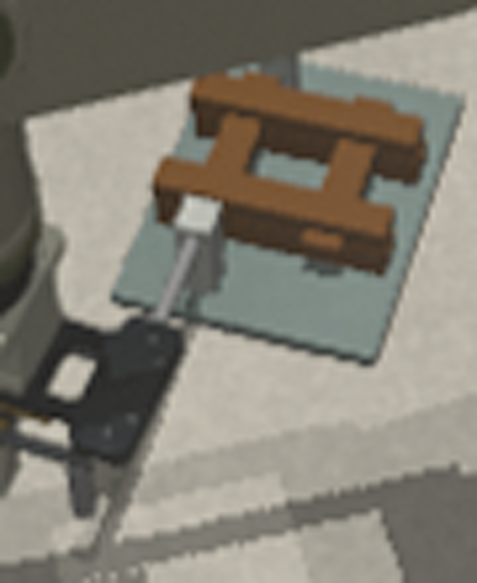

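The tower is complete in both views: long slats at top crop columns 508–555 and 632–679, no gaps. The pin is visible at (130,138). Now lowering behind it.

send_rows(
  series=[
    {"dx":-0.3,"dy":-0.6,"dz":-2,"wx":0.004,"wy":0.012,"wz":0.065,"fingers":255},
    {"dx":-0.2,"dy":-0.6,"dz":-3,"wx":0,"wy":0,"wz":0,"fingers":255},
    {"dx":-0.2,"dy":-0.6,"dz":-3,"wx":0,"wy":0,"wz":0,"fingers":255},
    {"dx":-0.2,"dy":-0.3,"dz":-2.5,"wx":0,"wy":0,"wz":0,"fingers":255},
    {"dx":0,"dy":0,"dz":-1,"wx":0,"wy":0,"wz":0,"fingers":255},
    {"dx":0,"dy":0,"dz":0,"wx":0,"wy":0,"wz":0,"fingers":255},
  ],
)

```text
t: 24.8
tool_pos: [0.5574, 0.3699, 0.0908]
orientation: [2.207, 2.232, 0.012]
force: [0.5, -0.5, -1.2]
opening: 0.0004
```

Run:
```python
from h import *
plan([.557,.36,.078],frame(-.006,0))
L=np.array([(.075,.012,.054),(.075,-.012,.054),(-.075,.012,.054),(-.075,-.012,.054)])
for c in ([(516,97),(555,98),(508,343),(549,343)],[(641,97),(679,99),(632,347),(673,347)]):
    px=np.array([unc(b,5.3,150,165) for b in c])
    q=least_squares(lambda p:(proj("top",T(p,L))-px).ravel(),[.5,0,0]);print(q.x.round(4),abs(q.fun).max())
from plant import robot
im=robot.read_camera("side")[:,:,::-1];crop(im,205,215,90,85,7,"pics/q1.png")
```

```text
t 24.80 pos [0.5574 0.3699 0.0908] open 0.0004 F [ 0.5 -0.5 -1.2] q [ 0.51  0.39  1.42 -0.    1.32  0.5 ]
d cm [-0.04 -0.99 -1.28] rows 0.4  w [-0.0039  0.0072 -0.0173] rows 0.2
[0.5199 0.0743 0.0064] 0.38887187537406476
[ 0.5205 -0.0015 -0.0036] 0.7606086202841311
```

View pics/q1.png

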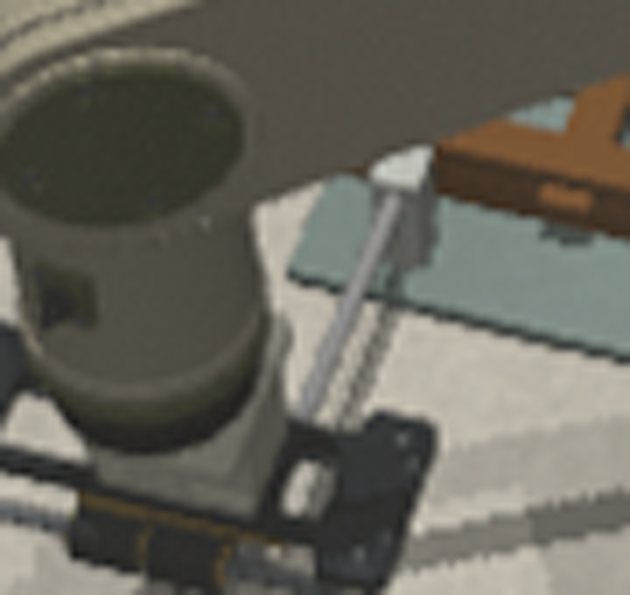

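The long slats fit at y=0.0743 and -0.0015, against bearers at 0.0741 and -0.0019. I'll start the push.

send_rows(
  series=[
    {"dx":0,"dy":-0.5,"dz":-0.7,"wx":-0.004,"wy":0.007,"wz":-0.017,"fingers":255},
    {"dx":-0.1,"dy":-0.8,"dz":-0.5,"wx":0,"wy":0,"wz":0,"fingers":255},
    {"dx":-0.05,"dy":-0.8,"dz":0,"wx":0,"wy":0,"wz":0,"fingers":255},
    {"dx":0,"dy":-0.8,"dz":0,"wx":0,"wy":0,"wz":0,"fingers":255},
    {"dx":0,"dy":-0.8,"dz":0,"wx":0,"wy":0,"wz":0,"fingers":255},
  ],
)

```text
t: 25.27
tool_pos: [0.56, 0.333, 0.0862]
orientation: [2.225, 2.214, 0.014]
force: [-0.5, -1.6, -0.1]
opening: 0.0006
```

Run:
```python
from h import *
plan([.5565,.16,.078],frame(-.006,0))
```

```text
t 25.27 pos [0.56   0.333  0.0862] open 0.0006 F [-0.5 -1.6 -0.1] q [0.46 0.35 1.48 0.   1.3  0.46]
d cm [ -0.35 -17.3   -0.82] rows 4.2  w [-0.0044  0.0087 -0.0012] rows 0.1
```

send_rows(
  series=[
    {"dx":-0.3,"dy":-0.7,"dz":-0.5,"wx":-0.004,"wy":0.008,"wz":0,"fingers":255},
    {"dx":-0.1,"dy":-0.9,"dz":-0.3,"wx":0,"wy":0.002,"wz":0,"fingers":255},
    {"dx":-0.05,"dy":-1,"dz":-0.15,"wx":0,"wy":0,"wz":0,"fingers":255},
    {"dx":-0.05,"dy":-1,"dz":-0.15,"wx":0,"wy":0,"wz":0,"fingers":255},
  ],
)

```text
t: 25.6
tool_pos: [0.5574, 0.2963, 0.0794]
orientation: [-2.226, -2.216, -0.013]
force: [-0.1, 2.4, 2.0]
opening: 0.0006
```

Run:
```python
from h import *
plan([.5565,.16,.078],frame(-.006,0))
from plant import robot
im=robot.read_camera("top")[:,:,::-1];crop(im,150,165,150,85,5.3,"pics/q2.png")
im=robot.read_camera("side")[:,:,::-1];crop(im,205,205,100,85,7,"pics/q3.png")
```

```text
t 25.60 pos [0.5574 0.2963 0.0794] open 0.0006 F [-0.1  2.4  2. ] q [0.41 0.31 1.54 0.   1.28 0.41]
d cm [ -0.09 -13.63  -0.14] rows 3.3  w [-0.0067  0.0052 -0.0016] rows 0.1
```

View pics/q2.png

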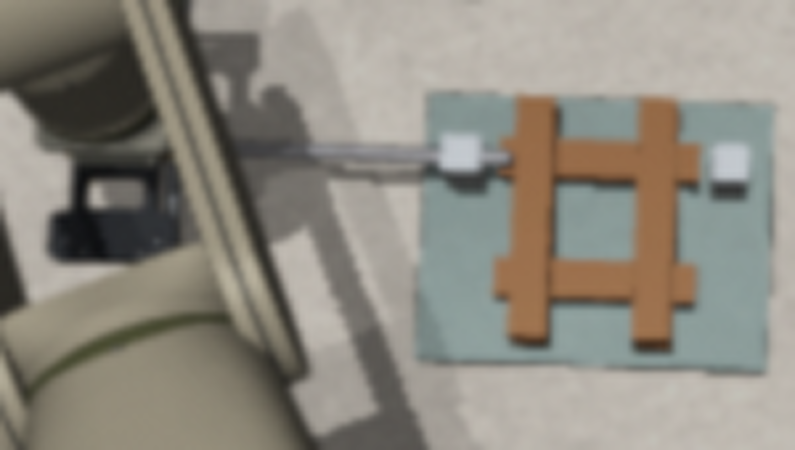

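View pics/q3.png

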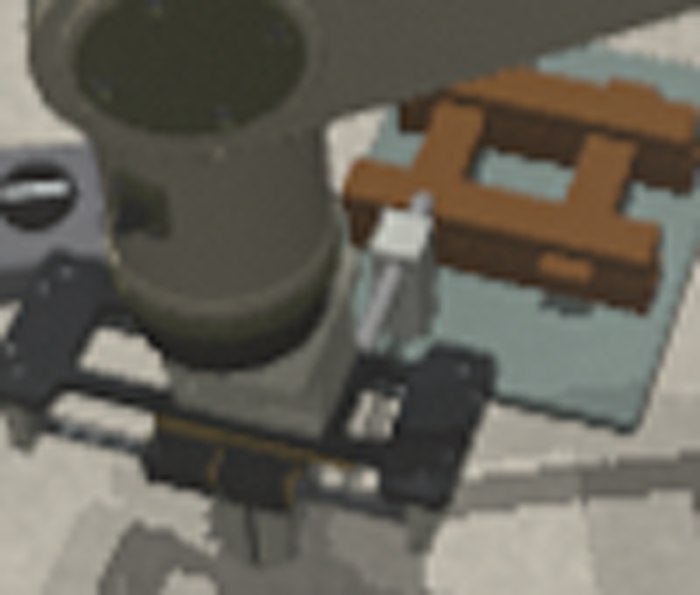

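The bolt tip has come out of the barrel (top crop (510,158)) above the slat, with about 3 N. Continuing.

send_rows(
  series=[
    {"dx":-0.1,"dy":-1.1,"dz":-0.15,"wx":-0.006,"wy":0.005,"wz":-0.002,"fingers":255},
    {"dx":-0.06,"dy":-1.1,"dz":-0.12,"wx":0,"wy":0.002,"wz":0,"fingers":255},
    {"dx":-0.06,"dy":-1.1,"dz":-0.12,"wx":0,"wy":0.002,"wz":0,"fingers":255},
    {"dx":-0.06,"dy":-1.1,"dz":-0.12,"wx":0,"wy":0.002,"wz":0,"fingers":255},
    {"dx":-0.06,"dy":-1.1,"dz":-0.12,"wx":0,"wy":0.002,"wz":0,"fingers":255},
    {"dx":-0.06,"dy":-1.1,"dz":-0.12,"wx":0,"wy":0.002,"wz":0,"fingers":255},
  ],
)

```text
t: 26.2
tool_pos: [0.5544, 0.2265, 0.0725]
orientation: [-2.224, -2.21, 0.006]
force: [0.4, 4.0, 3.3]
opening: 0.0004
```

Run:
```python
from h import *
plan([.5565,.16,.078],frame(-.006,0))
from plant import robot
im=robot.read_camera("side")[:,:,::-1];crop(im,205,205,100,85,7,"pics/q4.png")
```

```text
t 26.20 pos [0.5544 0.2265 0.0725] open 0.0004 F [0.4 4.  3.3] q [0.3  0.25 1.63 0.   1.27 0.3 ]
d cm [ 0.21 -6.65  0.55] rows 1.6  w [-0.002  -0.0072  0.    ] rows 0.1
```

View pics/q4.png

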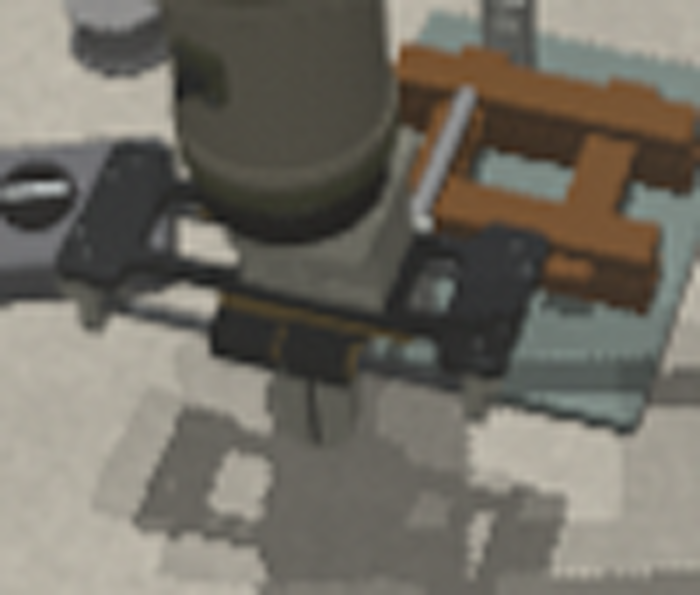

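The bolt tip is at the middle of the tower and clears the slats. About 6.7 cm remain.

send_rows(
  series=[
    {"dx":0.1,"dy":-1.1,"dz":0.15,"wx":-0.002,"wy":-0.006,"wz":0,"fingers":255},
    {"dx":0,"dy":-1.1,"dz":0.05,"wx":0,"wy":0,"wz":0,"fingers":255},
    {"dx":0,"dy":-1.1,"dz":0,"wx":0,"wy":0,"wz":0,"fingers":255},
    {"dx":0,"dy":-1.1,"dz":0,"wx":0,"wy":0,"wz":0,"fingers":255},
    {"dx":0,"dy":-0.8,"dz":0,"wx":0,"wy":0,"wz":0,"fingers":255},
  ],
)

```text
t: 26.67
tool_pos: [0.5534, 0.168, 0.0721]
orientation: [-2.228, -2.211, 0.008]
force: [0.9, 4.2, 0.8]
opening: 0.0007
```

Run:
```python
from h import *
plan([.5555,.16,.075],frame(-.006,0))
from plant import robot
im=robot.read_camera("side")[:,:,::-1];crop(im,225,190,90,75,8,"pics/q5.png")
```

```text
t 26.67 pos [0.5534 0.168  0.0721] open 0.0007 F [0.9 4.2 0.8] q [ 0.21  0.19  1.69 -0.    1.26  0.21]
d cm [ 0.21 -0.8   0.29] rows 0.2  w [ 0.0012 -0.0059  0.0018] rows 0.1
```

View pics/q5.png

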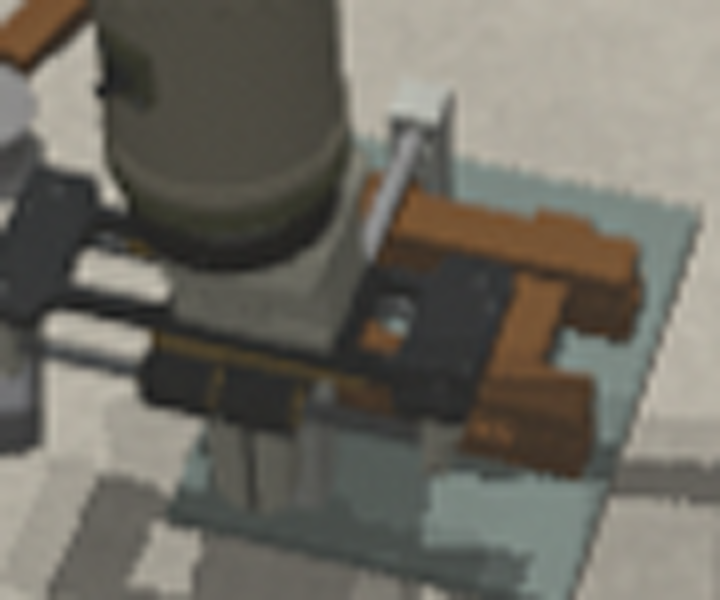

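The tip is entering the keeper (crop (415,130)). Small steps now, to the end stop.

send_rows(
  series=[
    {"dx":0.1,"dy":-0.4,"dz":0.1,"wx":0,"wy":-0.005,"wz":0,"fingers":255},
    {"dx":0,"dy":-0.3,"dz":0,"wx":0,"wy":0,"wz":0,"fingers":255},
  ],
)

```text
t: 26.88
tool_pos: [0.5534, 0.1584, 0.0721]
orientation: [-2.232, -2.21, 0.006]
force: [1.1, 2.7, 2.4]
opening: 0.0002
```

send_rows(
  series=[
    {"dx":0,"dy":-0.2,"dz":0,"wx":0,"wy":0,"wz":0,"fingers":255},
    {"dx":0,"dy":-0.2,"dz":0,"wx":0,"wy":0,"wz":0,"fingers":255},
  ],
)

```text
t: 27.05
tool_pos: [0.5534, 0.1558, 0.0723]
orientation: [-2.23, -2.209, 0.002]
force: [1.3, 17.5, -1.9]
opening: 0.0008
```

send_rows(
  series=[
    {"dx":0,"dy":-0.15,"dz":0,"wx":0,"wy":0,"wz":0,"fingers":255},
    {"dx":0,"dy":-0.15,"dz":0,"wx":0,"wy":0,"wz":0,"fingers":255},
  ],
)

```text
t: 27.22
tool_pos: [0.5534, 0.1561, 0.0723]
orientation: [-2.226, -2.208, -0.004]
force: [1.4, 8.5, -1.6]
opening: 0.0005
```

send_rows(
  series=[
    {"dx":0,"dy":-0.25,"dz":0,"wx":0,"wy":0,"wz":0,"fingers":255},
  ],
)

```text
t: 27.3
tool_pos: [0.5534, 0.156, 0.0724]
orientation: [-2.224, -2.208, -0.009]
force: [1.4, 14.5, -2.3]
opening: 0.0006
```

send_rows(
  series=[
    {"dx":0,"dy":-0.2,"dz":0,"wx":0,"wy":0,"wz":0,"fingers":255},
  ],
)

```text
t: 27.38
tool_pos: [0.5534, 0.1562, 0.0724]
orientation: [-2.221, -2.208, -0.013]
force: [2.1, 10.1, -2.3]
opening: 0.0004
```

Hard stop: it holds at y=0.156 with 10–17 N, and I expected about 0.157. Backing off and clearing the view.

send_rows(
  series=[
    {"dx":0,"dy":0.8,"dz":0,"wx":0,"wy":0,"wz":0,"fingers":255},
    {"dx":0,"dy":2,"dz":0.3,"wx":0,"wy":0,"wz":0,"fingers":255},
    {"dx":0,"dy":3,"dz":1.5,"wx":0,"wy":0,"wz":0,"fingers":255},
    {"dx":0,"dy":3,"dz":3,"wx":0,"wy":0,"wz":0,"fingers":255},
    {"dx":0,"dy":3,"dz":3,"wx":0,"wy":0,"wz":0,"fingers":255},
    {"dx":-0.5,"dy":3.5,"dz":1,"wx":0,"wy":0,"wz":0,"fingers":255},
    {"dx":-0.5,"dy":3.5,"dz":1,"wx":0,"wy":0,"wz":0,"fingers":255},
    {"dx":-0.5,"dy":3.5,"dz":0,"wx":0,"wy":0,"wz":0,"fingers":255},
    {"dx":0,"dy":0,"dz":0,"wx":0,"wy":0,"wz":0,"fingers":255},
  ],
)

```text
t: 28.13
tool_pos: [0.5318, 0.3857, 0.1709]
orientation: [-2.227, -2.202, 0.007]
force: [-0.1, 0.7, -0.7]
opening: 0.0009
```

Run:
```python
from h import *
from plant import robot
print(robot.read_state()["tool_pos"])
print("knob home",proj("top",T([.5203,.0361,-.006],[(.034,.106,.102)])),proj("side",T([.5203,.0361,-.006],[(.034,.106,.102)])))
for n,b,k in(("top",(200,165,100,85),7),("side",(230,190,85,80),7)):
    im=robot.read_camera(n)[:,:,::-1]; cv2.imwrite(f"pics/z_{n}.png",im); crop(im,*b,k,f"pics/zc_{n}.png")
```

```text
[0.53181231 0.38574468 0.17093984]
knob home [[228.29595072 191.85449818]] [[258.84663114 238.32179387]]
```

View pics/zc_top.png

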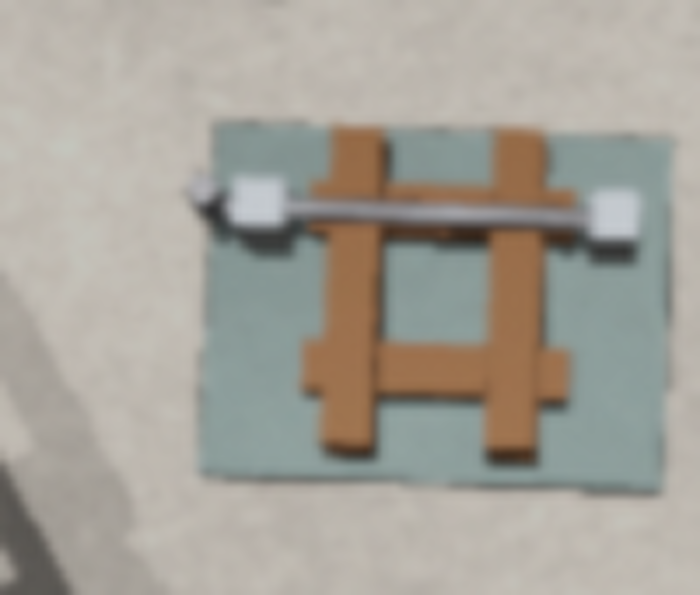

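View pics/zc_side.png

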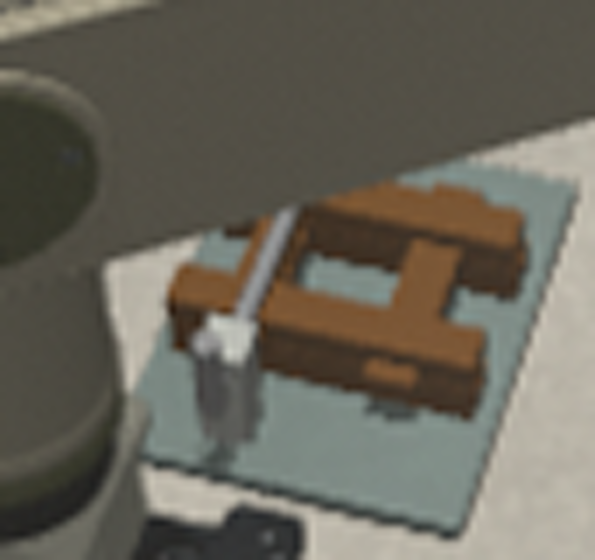

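View pics/z_side.png

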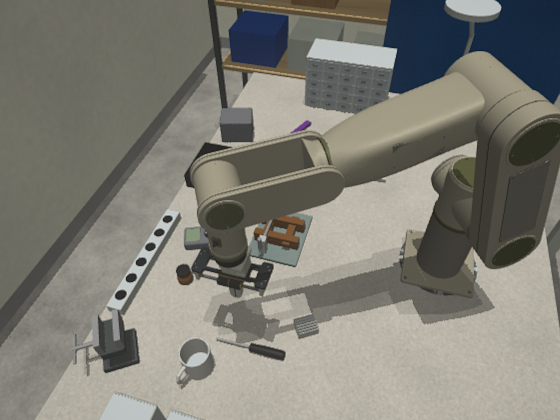

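The knob sits at top px (228.9,191.4), against a predicted home of (228.3,191.9). The bolt spans into the keeper, the tower is intact, and the arm is clear. Handing in.

Run:
```python
from plant import robot
print(robot.close_job())
```

```text
the job is handed in; nothing more can be done
None
```

The slat stand is finished and the bolt is fully home; I handed the job in at about 28 s of the 72 s allowed.

**Short slat:** it first stopped on top of the bearers. I slid it about 4 mm sideways, and it then dropped 6 mm onto its seat. Its spacing from the laid slat measured 75.8 mm from the top camera and about 75 mm from the side, against 76 mm wanted.

**Long slats:** both went down over the first layer without catching and stopped at the same, expected height. The -y slat measured 0.4 to 1 mm off its bearer line in two readings. The +y slat was within about 0.2 mm.

**Bolt:** it moved with 3–4 N and reached a hard stop at 10–17 N. The knob was within about 2 mm of its calculated home position in the last picture. The tip inside the keeper was not visible, so "fully home" rests on the stop and the knob.

**Last checks:** the tower looked intact, the arm was clear of everything, and no force reading passed about 25 N. I never moved the arm against the other things on the bench, but I did not measure their positions again at the end.

**Disagreements:** the two cameras differed by 1–2 mm on the stand's position. I trusted the top camera because it matched the robot to within about 1 mm.

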